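Cover the dispenser and hold its gate open at the mark

ROBOT

A 7-joint arm with a two-finger parallel gripper is mounted at the origin on a cart in front of the work surface, level with it; the furniture and walls round the work are solid. World frame = base frame: x ahead of the robot, y to its left, z up, the work surface at z = 0. Lengths are in mm, angles in rad, forces in N, time in s.
With the tool pointing down it reaches from about 400 to 875 mm from the base axis. Payload 4.4 kg.
Tool frame: the origin (TCP) lies on the centre line of the jaws, within the pads' length; the fingertips stand 8 mm ahead of it and the grasp point (between the pads) lies 11 mm behind it; x points along the fingers, z is the direction in which the jaws open and shut, and the axes are right-handed (so a half turn about x gives the same grasp; the last joint's range is limited). The gripper opens to 85 mm and grips with 20 to 120 N. Pads are 22 mm wide; open, the fingers measure 114 mm over their backs; the gripper's body (76 mm by 85 mm) begins 54 mm behind the grasp point. The pads swing forward as they close: fully open they stand 13 mm farther back than shut.
Start: joints at [-1.341, 0.628, 0.038, 1.517, -0.027, 0.996, -0.02], TCP at [189.454, 621.792, 239.313] pointing down, gripper open.
Joint ranges: [-3.06, 3.06], [-0.37, 2.12], [-1.25, 1.32], [0.18, 2.47], [-1.1, 4.24], [0.23, 1.98], [-2.94, 2.94]. Speed limits (rad/s): [2.57, 2.57, 3.14, 3.14, 3.14, 3.14, 3.14].

INTERFACE

Orientations are given as [roll, pitch, yaw] about the fixed x, y, z axes, in that order (R = Rz(yaw) Ry(pitch) Rx(roll)).
In Python, from cell import ctrl, get_image, camera_params gives the robot as it stands. The module is installed in compiled form; this text tells all that it offers.
- The arm moves only by the shell command python3 -m handwheel 'ROWS'. ROWS is text: rows parted by semicolons, each of 7 numbers parted by spaces: the opening, from -1 (shut) to 1 (fully open), then the shift along the tool's x, y, z in mm, then the turn, a rotation vector about the tool's x, y, z in rad. In form: grip x y z wx wy wz; .... A call has 1 to 10 rows; each row shifts and turns the pose as measured when the row begins, along the tool's axes as they then stand; what a row does not reach is not made up. A row lasts 1/10 s, in which the tool goes at most 50 mm and 8.59 degrees, less where a joint would pass 70% of its speed; a pose out of reach is approached as far as the arm can. A call with a gripper value outside its range is refused whole. The fingers move at their own pace and stop on an object; the grip force is fixed at half the most. Time passes only in rows, so rows that do not move let the fingers close. It gives the time, the measured TCP pose, the force and the opening at its end, in the units of the state.
- ctrl.read_state(): the state, without advancing time (a new reading comes with each control period).
- get_image(name): name is "scene" or "top" or "wrist"; returns the picture (384x512x3 uint8, blue, green, red); there is no depth.
- camera_params(name): a dict with "fx", "fy", "cx", "cy" (pixels), "k1" (the pictures are not rectified: a ray, as slopes to the right and down, at radius r is drawn at 1 + k1 r^2 times it, then the intrinsics apply), "eye" and "orientation" of the camera in the world. Camera axes: x right, y up, looking along -z (the intrinsics and any distortion apply to the point x, -y, -z); pixel columns grow to the right and rows downward; lengths in mm; the calibration is good to about 2 mm. A picture is of the moment at which its call begins: read the wrist's pose just before it. camera_params takes no time and is no camera call; for the wrist camera it gives the pose at the moment of the call.
- ctrl.finish_job(): hands the job in, once; it reports no verdict.
The state is a dict: "clock": time; "qpos": joint angles; "qd": joint speeds; "tau": joint torques, N m; "eef_pos": TCP position; "tool_rot": TCP orientation; "force": force on the tool from outside, world axes, zero at the start; "torque": the same for the moment, N m; "width": finger opening in mm.
Only numpy, scipy, OpenCV 4.12 (cv2) and the standard library are available. Lean on these libraries where they do the work, as an engineer would, in place of code of your own. Each camera call takes 0.05 s, during which the arm holds its last target.

TASK

Put the wooden lid that fits, the larger of the two, on the dispenser's open canister so that it sits seated and level, and let go of it. Then take the upright post of the dispenser's spring-return gate, pull it straight out until the post is level with the pointer on the rail beside it, and keep it there: finish while still holding the gate at the pointer, because it springs shut when let go. Leave everything else where it is.

Things in the scene. Friction and masses are not known exactly. Their poses are not given: they have to be found in the camera images.
- dispenser: Dry-food dispenser fixed to the counter: white open canister (outer diameter 110 mm, wall 5, rim at z = 160 mm) on a metal stand with a flat gate housing (135 deep, 160 wide, top at z = 84). Sizes here and below in mm, z above the counter. Origin on the canister's axis at counter height; -x is the way the gate pulls out (towards the robot, yaw within 0.3 rad), +y left seen from the robot, z up.
- rim (a point): Centre of the canister's open mouth, at the height of the rim (160 above the counter); inner diameter of the mouth 100. Axes as the dispenser's.
- gate: The dispenser's gate: a flat steel slide, 40 wide, 5 thick (top face at z = 78), that comes out of the front of the housing along the dispenser's -x, travel 0 to 70. A spring pulls it shut: about 3.5 N when shut, rising to 9 N at full travel; it snaps back if let go. It starts shut. Origin moves with it and coincides with the dispenser's origin when shut; axes as the dispenser's.
- post (a point): The gate's handle: upright round post, diameter 18, standing near the gate's front end. This point is on the post's axis at z = 108; the post runs from z = 81 (a 28 wide foot ring lies below that) to a free top at z = 137. When shut its axis is 130 in front of the canister's axis. It moves with the gate.
- lid: The larger of the two loose wooden lids, the one that fits the canister, 70 to 140 g; origin at the centre of its underside, z up through the knob. It lies on the counter, knob up.
- lid_knob (a point): Middle of the larger lid's knob, on the lid's axis, 30 above the lid's underside. Lid from below: plug diameter 88, height 8 (drops into the canister's mouth, 6 of play all round); disc diameter 118, 6 thick (rests on the rim); upright round knob diameter 26, height 32, with its top 46 above the underside. When seated this point is 22 above the rim.
- mark (a point): Inner tip of the pointer: a light bar, 6 wide, on a 14 clip, crossing the thin rail that runs parallel to the gate, 40 to its left (+y). The bar reaches from 26 to 90 left of the gate's middle line, top at z = 87. It stands still, 30 to 55 in front (-x) of the shut post; the rail ends 222 in front of the canister's axis. Axes as the dispenser's: the post is at the mark when both have the same x there.
- small_lid: Bystander: the smaller of the two loose wooden lids, same shape (disc diameter 86, plug diameter 62, knob diameter 26, height 46 in all); too small for the canister, it would fall in. Origin at the centre of its underside.
- dish: Bystander: open bowl, diameter 112, height 54, standing under the dispenser's chute between its side plates. Origin at the centre of its underside.
- honey_jar: Bystander: glass jar with grey cap, diameter 71, height 110. Origin at the centre of its underside.
- tuna: Bystander: flat round tin, diameter 86, height 40. Origin at the centre of its underside.
- spice_c: Bystander: slim spice jar, diameter 41, height 105. Origin at the centre of its underside.
- spice_d: Bystander: slim spice jar, diameter 41, height 105. Origin at the centre of its underside.
- mug_b: Bystander: two-tone mug with handle, diameter 86, height 99. Origin at the centre of its underside.
- apple_0: Bystander: apple, diameter 71. Origin at the centre of its underside.
- apple_1: Bystander: apple, diameter 71. Origin at the centre of its underside.
Mind the look-alikes: they are no part of the job. Leave any purple look-alike of the lid alone.

How it is judged (in metres and radians):
On the way, in this order (a step that is already met when the one before it is completed fails the run):
1. the larger lid sits seated and level on the canister, let go (horizontal distance between lid_knob and rim below 0.008 m and z of lid_knob in the frame of rim between 0.019 and 0.025 m and angle between lid_knob's own z axis and vertical below 0.06 rad and contact force between the fingers and lid below 0.1 N), for 0.3 s.
2. the gate is pulled out and held with its post at the pointer (x of post in the frame of mark between -0.006 and 0.006 m and linear speed of gate below 0.01 m/s and contact force between the fingers and gate above 2 N), for 0.3 s.
At the end, for the whole second after the job is handed in: The larger lid is seated on the canister (its axis within 8 mm of the canister's, its height within 3 mm of fully down, tilt under 0.06 rad) and not touched by the fingers; the gate's post is within 6 mm of the pointer along the gate's travel, still, and held there by the fingers (over 2 N) (all of step 1 and all of step 2); the arm keeps its last pose, push and grip.
It fails at once if another thing on the counter is moved by more than 3 cm (distance of any of small_lid, dish, honey_jar, tuna, spice_c, spice_d, mug_b, apple_0, apple_1 from where it was at the start of the episode above 0.03 m).
It also fails if it takes over 46 s, if anything falls off the work surface, if the arm or the gripper's body presses on something with over 40 N, if the wrist force passes 120 N, or if a joint passes its speed limit or range.

## Working session

There is one attempt and no reset: what is moved stays moved. The work goes in short steps, Python scripts to look and compute and a shell command to move; the robot and the scene stay as the last step left them, time stands still between calls to the robot, and variables do not carry over. Pictures are saved under pics/ and viewed, and the job is handed in when it is done.

```bash
mkdir -p pics
python3 - <<'E'
from cell import ctrl,get_image,camera_params
import cv2
s=ctrl.read_state(); print(s)
for n in("scene","top","wrist"):
    p=camera_params(n); print(n,p)
    cv2.imwrite(f"pics/{n}0.png",get_image(n))
E
```

```text
{'clock': 0.0, 'qpos': array([-1.34081311,  0.62930385,  0.03842878,  1.51839704, -0.02698447,
        0.99631769, -0.02001881]), 'qd': array([-4.45137846e-04,  8.50136180e-06,  1.37505613e-04,  1.66968936e-04,
        2.37591810e-05, -1.34215518e-03,  3.93208228e-04]), 'tau': array([-3.85134890e-04, -5.63408625e+01,  1.22638173e+00, -1.93450338e+01,
        1.10350846e-02,  1.03152005e-02, -4.90215569e-06]), 'eef_pos': array([189.25436115, 621.18103641, 238.40696588]), 'tool_rot': array([-3.12635233,  1.56888804, -1.85133958]), 'force': array([-0.49229413,  0.34441581, -0.37961848]), 'torque': array([ 0.0263405 ,  0.01895009, -0.03827723]), 'width': 85.41160014538436}
scene {'fx': 421.017663278899, 'fy': 421.017663278899, 'cx': 254.51254285371846, 'cy': 191.62142616001148, 'k1': -0.05534792684725396, 'eye': array([ -169.46463023, -1010.65276098,   645.26150491]), 'orientation': array([ 1.15167132, -0.01850379, -0.62970483])}
top {'fx': 372.7123840221217, 'fy': 372.7123840221217, 'cx': 254.87476050631398, 'cy': 195.2319671590409, 'k1': -0.08790628460847652, 'eye': array([ 205.54709888, -230.24326076, 1531.72919195]), 'orientation': array([ 0.25783396, -0.00741592, -1.07062667])}
wrist {'fx': 306.0415405271936, 'fy': 306.0415405271936, 'cx': 254.48815203986473, 'cy': 192.86864779983398, 'k1': 0.012373413060847828, 'eye': array([118.88006506, 643.34769874, 372.20968964]), 'orientation': array([-0.29679463,  0.00225568,  1.27441498])}
```

View pics/scene0.png

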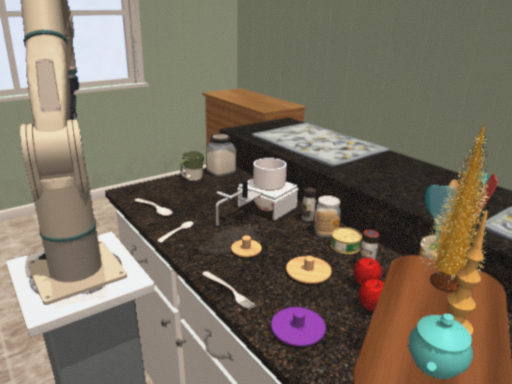

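View pics/top0.png

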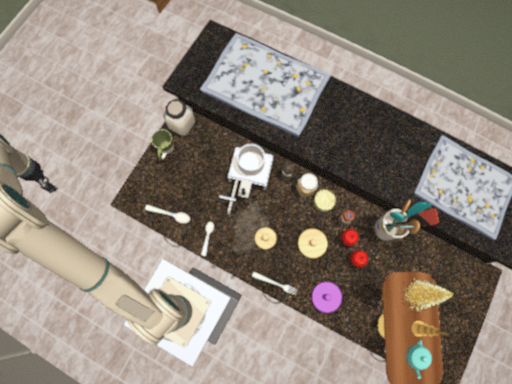

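View pics/wrist0.png

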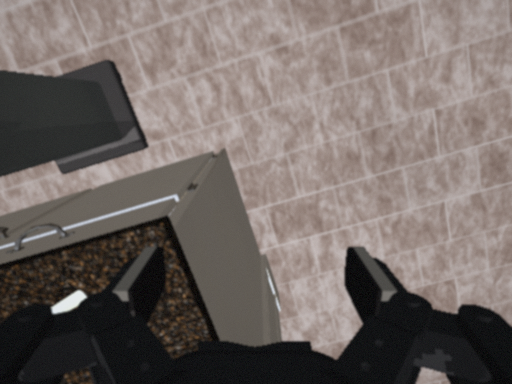

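```bash
cat > h.py <<'E'
import numpy as np,cv2
from scipy.spatial.transform import Rotation as R
from scipy.optimize import least_squares
from cell import ctrl,get_image,camera_params
def rot(o): return R.from_euler('xyz',o).as_matrix()
def proj(p,P):
    P=np.atleast_2d(P); c=(P-p['eye'])@rot(p['orientation'])
    x=c[:,0]/-c[:,2]; y=-c[:,1]/-c[:,2]; f=1+p['k1']*(x*x+y*y)
    return np.c_[p['fx']*x*f+p['cx'],p['fy']*y*f+p['cy']]
def plane(p,uv,z):
    xd=(uv[0]-p['cx'])/p['fx'];yd=(uv[1]-p['cy'])/p['fy'];x,y=xd,yd
    for _ in range(20):
        f=1+p['k1']*(x*x+y*y);x,y=xd/f,yd/f
    d=rot(p['orientation'])@np.array([x,-y,-1.]); e=p['eye']
    return e+d*(z-e[2])/d[2]
def crop(im,x0,y0,w,h,s,fn):
    cv2.imwrite(fn,cv2.resize(im[y0:y0+h,x0:x0+w],None,fx=s,fy=s,interpolation=cv2.INTER_CUBIC))
E
python3 - <<'E'
from h import *
t=cv2.imread('pics/top0.png');s=cv2.imread('pics/scene0.png')
crop(t,200,130,160,140,5,'pics/t1.png'); crop(s,200,140,200,150,4,'pics/s1.png')
pt,ps=camera_params('top'),camera_params('scene')
for n,uv,z in[('rim',(251,158),160),('lid',(313,243),14),('small',(265,238),14),('purple',(327,297),14)]: print(n,plane(pt,uv,z))
for n,uv,z in[('rim',(269,168),160),('lid',(309,269),14),('small',(246,247),14)]: print(n,plane(ps,uv,z))
E
```

```text
rim [652.75321259  19.84914197 160.        ]
lid [ 499.23690217 -353.67305035   14.        ]
small [ 423.23151817 -171.33501805   14.        ]
purple [ 333.25147417 -499.70130184   14.        ]
rim [629.52420485  -9.29194757 160.        ]
lid [ 499.73099005 -355.00867283   14.        ]
small [ 426.36919128 -171.64809112   14.        ]
```

View pics/t1.png

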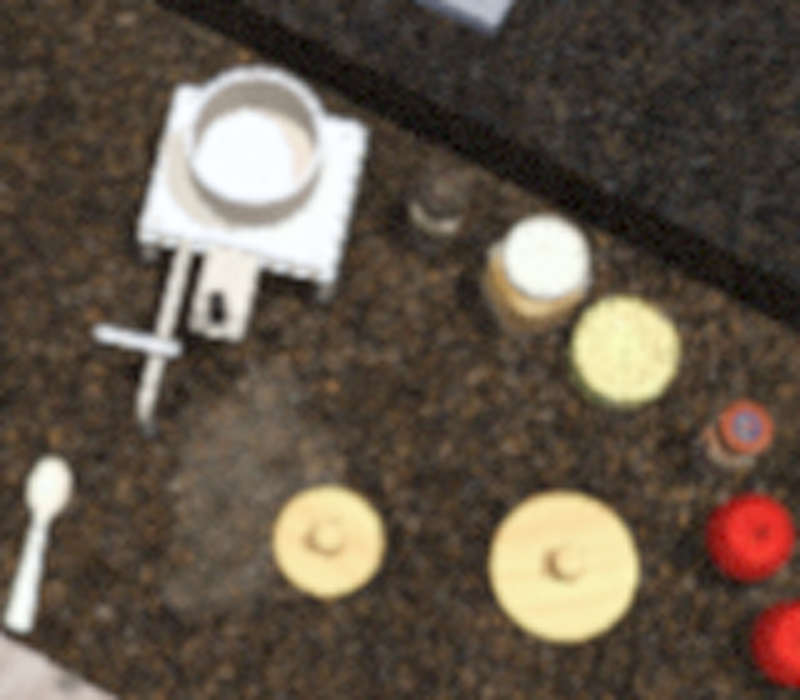

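View pics/s1.png

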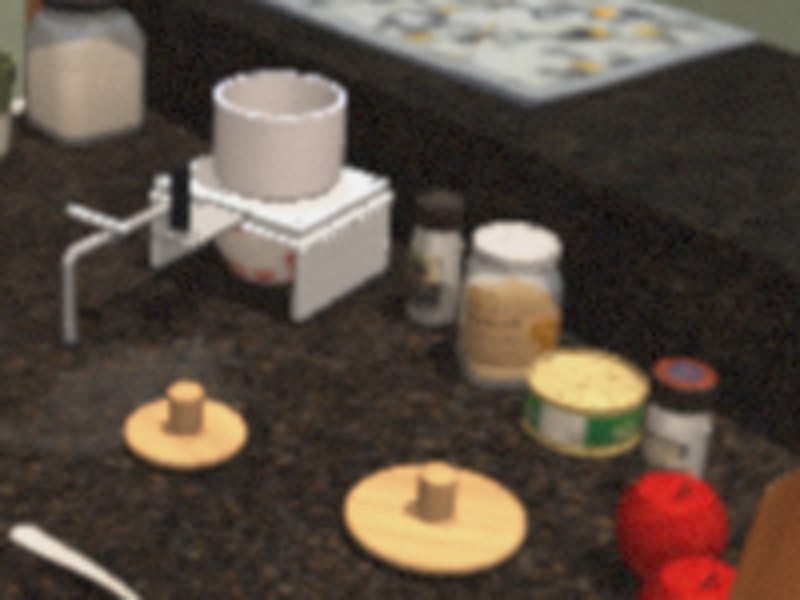

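Run:
```python
from h import *
s=ctrl.read_state(); np.set_printoptions(precision=3,suppress=True)
M=rot(s['tool_rot']);print(M)
pt,ps=camera_params('top'),camera_params('scene')
t=cv2.imread('pics/top0.png');sc=cv2.imread('pics/scene0.png')
T=lambda u,v:(u/5+200,v/5+130); S=lambda u,v:(u/4+200,v/4+140)
print('rim top',plane(pt,T(256,138),160),'scene',plane(ps,S(280,98),160))
print('rail end',plane(pt,T(145,420),85), plane(pt,T(183,250),85))
print('mark bar ends',plane(pt,T(97,330),87),plane(pt,T(180,350),87), 'scene',plane(ps,S(70,208),87),plane(ps,S(122,230),87))
print('post top',plane(pt,T(215,300),137),'scene',plane(ps,S(180,170),137))
print('housing corners',[plane(pt,T(*q),84)[:2] for q in((140,238),(330,280),(368,125),(180,85))])
print('small',plane(pt,T(329,542),14),'lid',plane(pt,T(564,566),14),plane(ps,S(435,517),14))
print('mug?',plane(pt,(163,135),99),'jar',plane(pt,(178,105),110))
# camera in tool frame
w=camera_params('wrist'); print('cam in tool',M.T@(w['eye']-s['eef_pos']), M.T@rot(w['orientation']))
```

```text
[[-0.    -0.957  0.292]
 [-0.001  0.292  0.957]
 [-1.    -0.    -0.001]]
rim top [654.59   19.966 160.   ] scene [652.413  14.72  160.   ]
rail end [428.645  -3.704  85.   ] [565.876  38.974  85.   ]
mark bar ends [473.797  66.146  87.   ] [491.429  -0.283  87.   ] scene [475.271  60.336  87.   ] [487.08    1.393  87.   ]
post top [529.5   -12.422 137.   ] scene [526.529 -21.128 137.   ]
housing corners [array([558.184,  74.849]), array([601.26 , -77.499]), array([734.261, -41.912]), array([690.17 , 111.965])]
small [ 423.353 -174.989   14.   ] lid [ 498.109 -353.318   14.   ] [ 498.405 -355.481   14.   ]
mug? [585.809 402.936  99.   ] jar [730.274 416.679 110.   ]
cam in tool [-133.708   73.811    0.372] [[ 0.001  0.292 -0.956]
 [-0.001  0.956  0.292]
 [ 1.     0.     0.001]]
```

```bash
python3 -m handwheel '1 0 -46 -1.7 0.075 0 0;1 0 -46 -1.7 0.075 0 0;1 0 -46 -1.7 0.075 0 0;1 0 -46 -1.7 0.075 0 0;1 0 -46 -1.7 0.075 0 0;1 0 -46 -1.7 0.075 0 0;1 0 -46 -1.7 0.075 0 0;1 0 -46 -1.7 0.075 0 0;1 0 -46 -1.7 0.075 0 0;1 0 -46 -1.7 0.075 0 0'
```

```text
clock: 1.15
eef_pos: [543.1, 339.1, 231.7]
tool_rot: [2.586, 1.562, 3.101]
force: [0.3, -0.1, 0.2]
width: 85.7
```

```bash
python3 -m handwheel '1 -2 -46 -7 0.075 0 0;1 -2 -46 -7 0.075 0 0;1 -2 -46 -7 0.075 0 0;1 -2 -46 -7 0.075 0 0;1 -2 -46 -7 0.075 0 0;1 -2 -46 -7 0.075 0 0;1 0 -20 0 0.035 0 0;1 0 0 0 0 0 0'
python3 - <<'E'
from h import *
import pickle
p=camera_params('wrist');im=get_image('wrist');cv2.imwrite('pics/w1.png',cv2.resize(im,(768,576)));cv2.imwrite('pics/w1raw.png',im)
pickle.dump(p,open('w1.pkl','wb'));print(p['eye'],ctrl.read_state()['eef_pos'])
E
```

```text
clock: 1.95
eef_pos: [593.5, 25.0, 241.8]
tool_rot: [-2.549, 1.561, -2.552]
force: [-0.0, 0.5, 0.4]
width: 85.4
[595.66759409 100.35501191 375.11959391] [593.45562945  26.82488099 241.7523853 ]
```

View pics/w1.png

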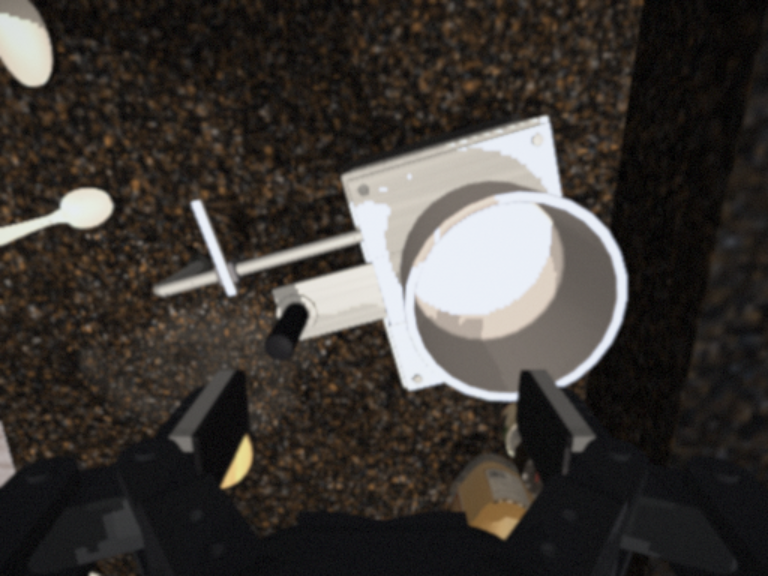

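Run:
```python
from h import *
im=cv2.imread('pics/w1raw.png')
crop(im,100,125,160,120,5,'pics/w1a.png'); crop(im,260,120,165,155,4.8,'pics/w1b.png')
```

```text
(no output)
```

View pics/w1a.png

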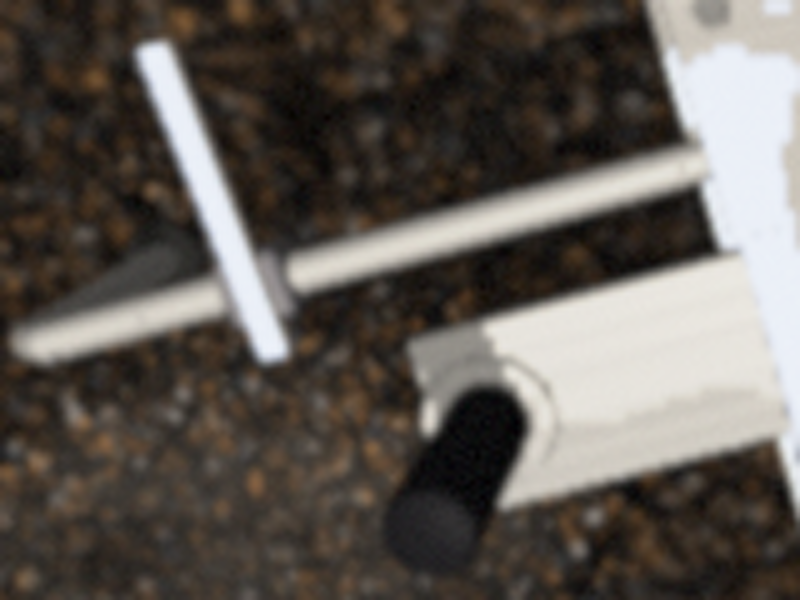

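View pics/w1b.png

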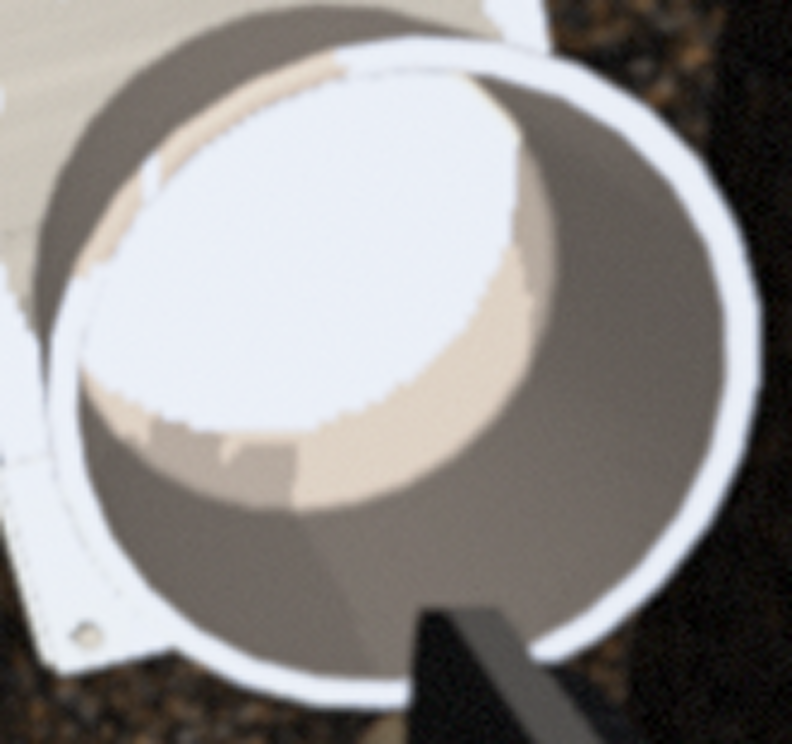

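```bash
cat > m1.py <<'E'
from h import *
import pickle
np.set_printoptions(precision=2,suppress=True)
p=pickle.load(open('w1.pkl','rb'))
A=lambda u,v:((u+.5)/5-.5+100,(v+.5)/5-.5+125); B=lambda u,v:((u+.5)/4.8-.5+260,(v+.5)/4.8-.5+120)
pts=[plane(p,B(*q),160)[:2] for q in((47,385),(763,345),(430,36),(375,708),(210,650),(640,105),(720,190),(700,540))]
pin=[plane(p,B(*q),160)[:2] for q in((727,345),(370,680),(80,390),(700,235))]
f=lambda c:np.r_[np.hypot(*(np.array(pts)-c).T)-55,np.hypot(*(np.array(pin)-c).T)-50]
r=least_squares(f,[654,18]);print('rim',r.x,r.fun)
tip=plane(p,A(273,360),87);far=plane(p,A(154,45),87)
r1=plane(p,A(700,162),85);r2=plane(p,A(30,347),85)
post=plane(p,A(433,530),137);foot=plane(p,A(487,425),81)
print('tip',tip,'far',far,'post',post,'foot',foot)
a=lambda d:np.degrees(np.arctan2(d[1],d[0]))
g=[plane(p,A(*q),78) for q in((487,325),(735,255),(505,508),(780,438))]
print('yaws: bar',a(far-tip)-90,'rail',a(r1-r2),'post',a(r.x-post[:2]),'foot',a(r.x-foot[:2]),'gate',a(g[1]-g[0]),a(g[3]-g[2]), 'dist',np.hypot(*(r.x-post[:2])),np.hypot(*(r.x-foot[:2])),'raillen',np.hypot(*(r.x-r2[:2])))
for y in(15,15.5,16):
  e=np.array([np.cos(np.radians(y)),np.sin(np.radians(y))])
  for nm,P in(('tip',tip),('far',far),('post',post),('foot',foot)):
     d=P[:2]-r.x;print(y,nm,d@e,d@np.array([-e[1],e[0]]))
E
python3 m1.py
```

```text
rim [659.08  26.27] [-0.52 -0.25 -0.89 -0.06 -2.95 -1.1  -0.62  0.09 -0.6  -0.25 -0.64 -0.94]
tip [493.42   6.67  87.  ] far [477.62  68.39  87.  ] post [535.25  -7.46 137.  ] foot [533.79  -9.38  81.  ]
yaws: bar 14.359257941618495 rail 15.394148911045528 post 15.240032256677447 foot 15.882834684245116 gate 16.02531564764503 15.123891508643968 dist 128.34399098078418 130.26846751942026 raillen 215.16955515956312
15 tip -165.09108608262142 23.94631951792416
15 far -164.37870305639765 87.64564865496858
15 post -128.34286472026395 -0.5376767352658136
15 foot -130.25300379058845 -2.0071455819640383
15.5 tip -164.8758315126022 25.38608093861765
15.5 far -163.60760115480417 89.0767679646274
15.5 post -128.34266987235685 0.5823323027611266
15.5 foot -130.26555958249304 -0.8704116946621119
16 tip -164.64802100967057 26.82390911096145
16 far -162.82403990095017 90.50110373353098
16 post -128.33270123324016 1.7022969939286106
16 foot -130.2681951476918 0.26638847786030234
```

Run:
```python
from h import *
import pickle
np.set_printoptions(precision=2,suppress=True)
for k in range(2):
  s=ctrl.read_state();p=camera_params('wrist');im=get_image('wrist')
  print(s['eef_pos'],s['tool_rot'],p['eye'],p['orientation'],abs(s['qd']).max())
cv2.imwrite('pics/w2raw.png',im);pickle.dump((p,s),open('w2.pkl','wb'))
crop(im,100,125,160,120,5,'pics/w2a.png'); crop(im,260,110,165,155,4.8,'pics/w2b.png')
```

```text
[593.46  26.82 241.75] [-2.64  1.56 -2.64] [595.48 102.07 375.09] [-0.3   0.01 -0.  ] 0.04559966005770359
[593.53  29.38 241.55] [-2.79  1.56 -2.79] [595.31 104.45 375.04] [-0.3   0.01  0.  ] 0.03555993777690127
```

View pics/w2b.png

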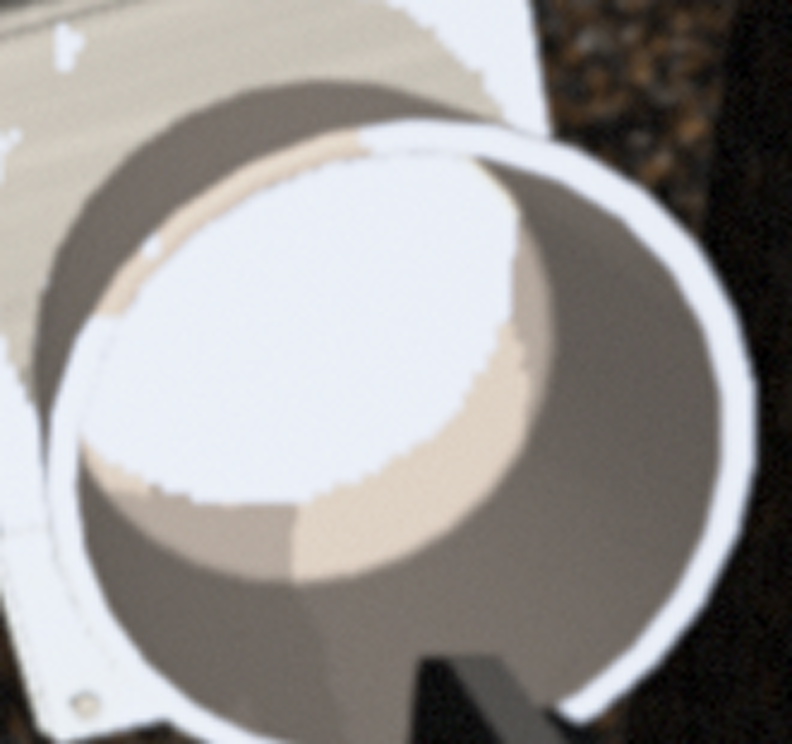

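View pics/w2a.png

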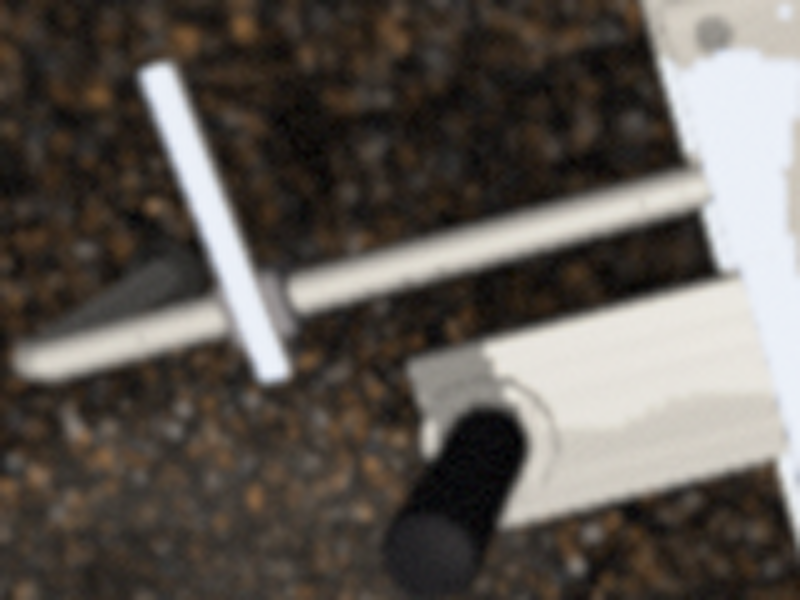

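```bash
python3 -m handwheel '1 0 0 0 0 0 0;1 0 0 0 0 0 0;1 0 0 0 0 0 0'
python3 - <<'E'
from h import *
import pickle
np.set_printoptions(precision=2,suppress=True)
for k in range(2):
  s=ctrl.read_state();p=camera_params('wrist');im=get_image('wrist')
  print(s['eef_pos'],p['eye'],p['orientation'],abs(s['qd']).max())
cv2.imwrite('pics/w3raw.png',im);pickle.dump((p,s),open('w3.pkl','wb'))
crop(im,100,125,160,120,5,'pics/w3a.png'); crop(im,260,110,165,155,4.8,'pics/w3b.png')
E
```

```text
clock: 2.4
eef_pos: [593.5, 38.5, 240.6]
tool_rot: [3.029, 1.561, 3.045]
force: [-0.2, 0.1, 0.5]
width: 85.2
[593.46  38.54 240.6 ] [594.43 113.03 374.43] [-0.3   0.01  0.02] 0.01873596021589631
[593.49  38.74 240.6 ] [594.42 113.19 374.41] [-0.3   0.01  0.02] 0.007066315252877597
```

View pics/w3b.png

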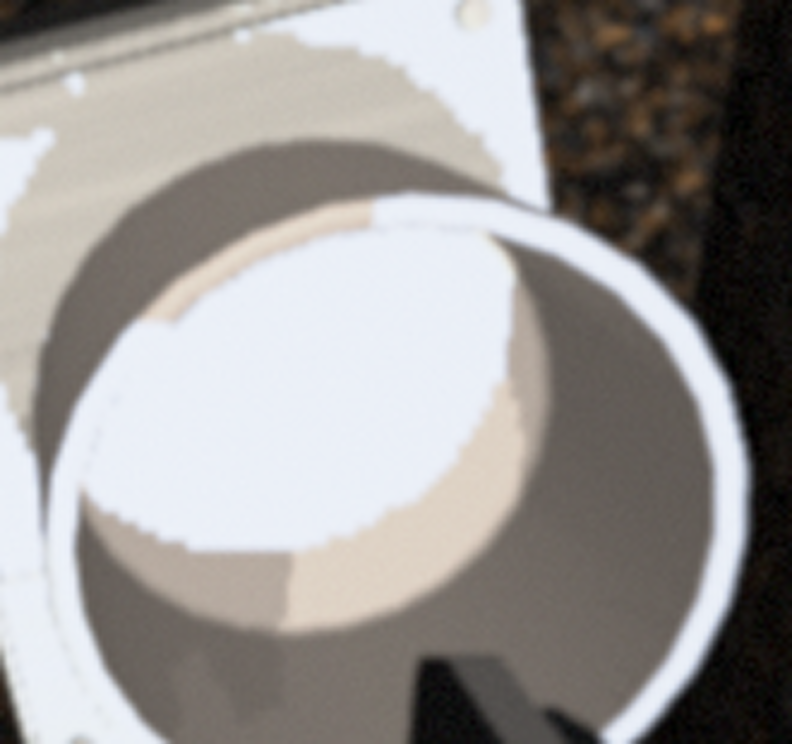

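View pics/w3a.png

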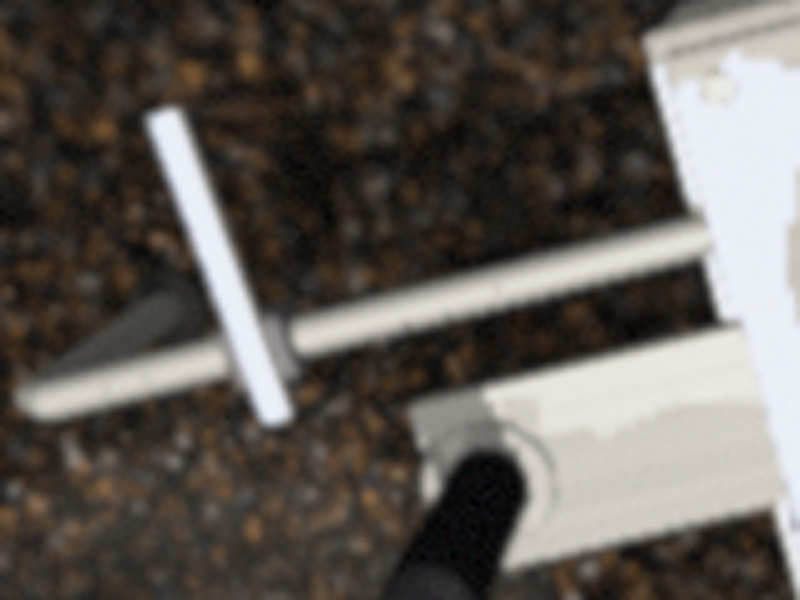

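```bash
cat > m3.py <<'E'
from h import *
import pickle
np.set_printoptions(precision=2,suppress=True)
p=pickle.load(open('w3.pkl','rb'))[0]
A=lambda u,v:((u+.5)/5-.5+100,(v+.5)/5-.5+125); B=lambda u,v:((u+.5)/4.8-.5+260,(v+.5)/4.8-.5+110)
pts=[plane(p,B(*q),160)[:2] for q in((47,560),(748,490),(410,193),(725,370),(690,650))]
pin=[plane(p,B(*q),160)[:2] for q in((77,560),(714,490),(690,375),(670,620))]
f=lambda c:np.r_[np.hypot(*(np.array(pts)-c).T)-55,np.hypot(*(np.array(pin)-c).T)-50]
r=least_squares(f,[654,18]);print('rim',r.x,r.fun)
tip=plane(p,A(279,421),87);far=plane(p,A(165,112),87)
r1=plane(p,A(705,237),85);r2=plane(p,A(30,405),85)
foot=plane(p,A(487,490),81)
a=lambda d:np.degrees(np.arctan2(d[1],d[0]))
g=[plane(p,A(*q),78) for q in((487,390),(740,325),(510,568),(780,502))]
print('tip',tip,'foot',foot,'yaws: bar',a(far-tip)-90,'rail',a(r1-r2),'foot',a(r.x-foot[:2]),'gate',a(g[1]-g[0]),a(g[3]-g[2]), 'dist',np.hypot(*(r.x-foot[:2])))
y=15.3
e=np.array([np.cos(np.radians(y)),np.sin(np.radians(y))])
for nm,P in(('tip',tip),('far',far),('foot',foot)):
     d=P[:2]-r.x;print(y,nm,d@e,d@np.array([-e[1],e[0]]))
im=cv2.imread('pics/w3raw.png');cv2.imwrite('pics/w3.png',cv2.resize(im,(768,576)))
E
python3 m3.py
```

```text
rim [658.07  27.27] [-1.63  0.11 -1.73  0.12 -1.63 -1.33 -0.02  0.31 -2.03]
tip [494.13   7.13  87.  ] foot [533.93  -9.46  81.  ] yaws: bar 15.075973579921921 rail 15.286912151122745 foot 16.479992607638213 gate 16.004275715506374 15.887264193978371 dist 129.45722980399245
15.3 tip -163.43929656389426 23.837681359468398
15.3 far -163.1904491384878 87.48122195046366
15.3 foot -129.42977652195052 -2.665951612774515
```

```bash
python3 -m handwheel '1 0 -46 1 0.076 0 0;1 0 -46 1 0.076 0 0;1 0 -46 1 0.076 0 0;1 0 -46 1 0.076 0 0;1 0 -46 1 0.076 0 0;1 0 -46 1 0.076 0 0;1 0 -46 1 0.076 0 0;1 0 -30 1 0.05 0 0;1 0 0 0 0 0 0;1 0 0 0 0 0 0'
python3 - <<'E'
from h import *
import pickle
np.set_printoptions(precision=2,suppress=True)
for k in range(2):
  s=ctrl.read_state();p=camera_params('wrist');im=get_image('wrist')
  print(s['eef_pos'],p['eye'],p['orientation'],abs(s['qd']).max());print(rot(s['tool_rot']))
cv2.imwrite('pics/w4raw.png',im);pickle.dump((p,s),open('w4.pkl','wb'));cv2.imwrite('pics/w4.png',cv2.resize(im,(768,576)))
E
```

```text
clock: 3.5
eef_pos: [518.2, -308.6, 239.3]
tool_rot: [-2.637, 1.563, 3.067]
force: [0.9, 1.1, 0.4]
width: 85.5
[ 518.19 -308.57  239.31] [ 560.75 -246.16  372.73] [-0.3   0.01 -0.58] 0.028450924034665318
[[-0.01  0.55  0.84]
 [ 0.    0.84 -0.55]
 [-1.   -0.   -0.01]]
[ 518.02 -308.77  239.38] [ 560.59 -246.27  372.76] [-0.3   0.01 -0.58] 0.020550318152854498
[[-0.01  0.55  0.84]
 [-0.    0.84 -0.55]
 [-1.   -0.   -0.01]]
```

View pics/w4.png

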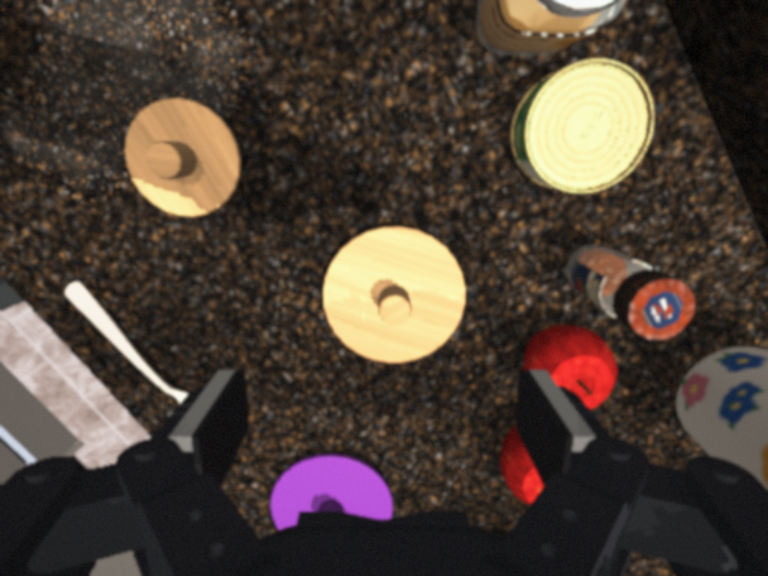

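Run:
```python
from h import *
import pickle
np.set_printoptions(precision=2,suppress=True)
p,s=pickle.load(open('w4.pkl','rb'))
A=lambda u,v:((u+.5)/1.5-.5,(v+.5)/1.5-.5)
im=cv2.imread('pics/w4raw.png');crop(im,205,140,120,110,5,'pics/w4a.png')
for z in (14,):
  pts=np.array([plane(p,A(*q),z)[:2] for q in((323,294),(466,294),(394,226),(395,362))])
  r=least_squares(lambda c:np.hypot(*(pts-c).T)-59,[499,-354]);print(r.x,r.fun)
k=plane(p,A(395,307),46);print('knob',k)
M=rot(s['tool_rot']);print('in tool',M.T@(np.r_[r.x,27]-s['eef_pos']))
pt,ps=camera_params('top'),camera_params('scene')
```

```text
[ 502.67 -349.45] [-0.28 -0.28 -0.25 -0.28]
knob [ 503.99 -347.07   46.  ]
in tool [212.5  -41.49  10.8 ]
```

View pics/w4a.png

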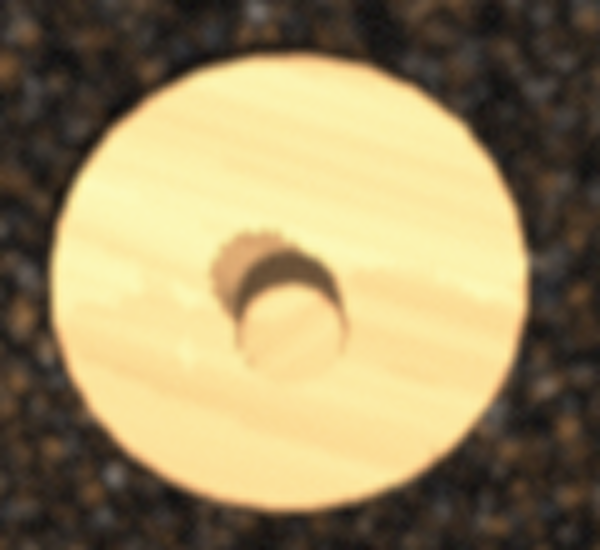

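```bash
python3 -m handwheel '1 34 -22 5 0 0.01 0;1 34 -22 5 0 0 0;1 34 0 0 0 0 0;1 34 0 0 0 0 0;1 0 0 0 0 0 0;1 0 0 0 0 0 0;1 0 0 0 0 0 0'
cat > shot.py <<'E'
from h import *
import pickle,sys
np.set_printoptions(precision=3,suppress=True)
n=sys.argv[1]; cam=sys.argv[2] if len(sys.argv)>2 else 'wrist'
s=ctrl.read_state();p=camera_params(cam);im=get_image(cam)
print(s['clock'],s['eef_pos'],s['width'],s['force'],abs(s['qd']).max());print(rot(s['tool_rot']))
cv2.imwrite(f'pics/{n}raw.png',im);pickle.dump((p,s),open(n+'.pkl','wb'));cv2.imwrite(f'pics/{n}.png',cv2.resize(im,(768,576)))
E
python3 shot.py w5
```

```text
clock: 4.3
eef_pos: [512.4, -340.4, 101.9]
tool_rot: [2.765, 1.56, 2.209]
force: [-0.1, 1.1, -0.0]
width: 85.4
4.3 [ 512.432 -340.447  101.896] 85.40116108529035 [-0.066  1.117 -0.036] 0.022317437484327733
[[-0.007  0.527  0.85 ]
 [ 0.009  0.85  -0.527]
 [-1.     0.004 -0.01 ]]
```

View pics/w5.png

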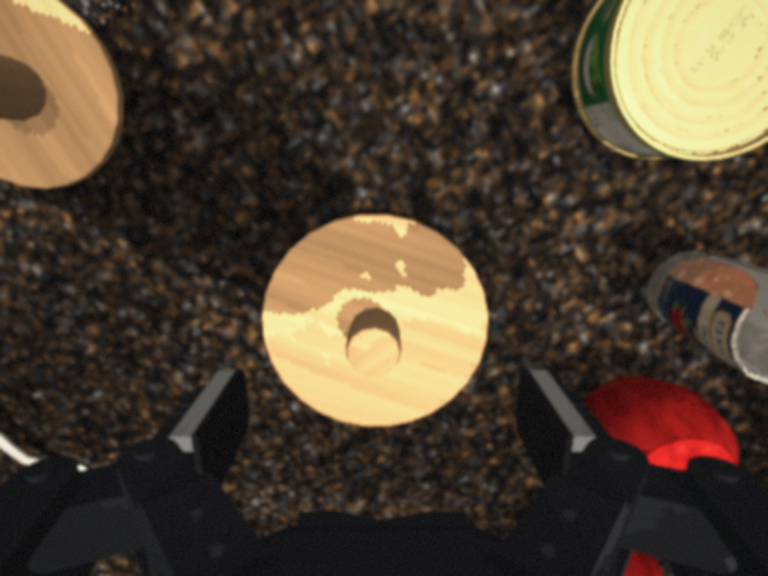

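Run:
```python
from h import *
import pickle
np.set_printoptions(precision=2,suppress=True)
p,s=pickle.load(open('w5.pkl','rb'))
A=lambda u,v:((u+.5)/1.5-.5,(v+.5)/1.5-.5)
pts=np.array([plane(p,A(*q),14)[:2] for q in((262,322),(488,320),(375,213),(376,427),(290,250),(465,250))])
r=least_squares(lambda c:np.hypot(*(pts-c).T)-59,[499,-354]);print(r.x,r.fun)
k=plane(p,A(373,354),46);print('knob',k)
M=rot(s['tool_rot']);print('in tool',M.T@(np.r_[r.x,27]-s['eef_pos']), M.T@(np.r_[k[:2],27]-s['eef_pos']))
a=plane(p,A(665,430),40);print('apple',a,M.T@(a-s['eef_pos']))
# check hypothetical biases
pt,ps=camera_params('top'),camera_params('scene')
print('tcp proj',proj(p,s['eef_pos'])*1.5)
```

```text
[ 502.73 -349.51] [-0.13 -1.19 -0.14  0.15 -0.44  1.01]
knob [ 502.12 -349.47   46.  ]
in tool [ 74.88 -13.12  -2.7 ] [ 74.88 -13.41  -3.24]
apple [ 599.8 -459.7   40. ] [ 60.27 -55.53 137.74]
tcp proj [[379.88 389.46]]
```

```bash
python3 -m handwheel '1 14 -7 -1.5 0 0.01 0.004;1 15 -7 -1.5 0 0 0;1 15 0 0 0 0 0;1 15 0 0 0 0 0;1 0 0 0 0 0 0;1 0 0 0 0 0 0';python3 shot.py w6
python3 - <<'E'
from h import *
import pickle
np.set_printoptions(precision=2,suppress=True)
s=ctrl.read_state()
M=rot(s['tool_rot']);print('in tool',M.T@(np.array([502.5,-349.5,28])-s['eef_pos']))
E
```

```text
clock: 4.95
eef_pos: [505.3, -352.5, 43.7]
tool_rot: [2.479, 1.557, 1.926]
force: [0.5, -0.4, 0.2]
width: 85.6
4.95 [ 505.28  -352.534   43.656] 85.59819467476008 [ 0.492 -0.365  0.16 ] 0.02012448025466668
[[-0.005  0.526  0.851]
 [ 0.013  0.851 -0.525]
 [-1.     0.009 -0.011]]
in tool [15.7   0.88 -3.57]
```

View pics/w6.png

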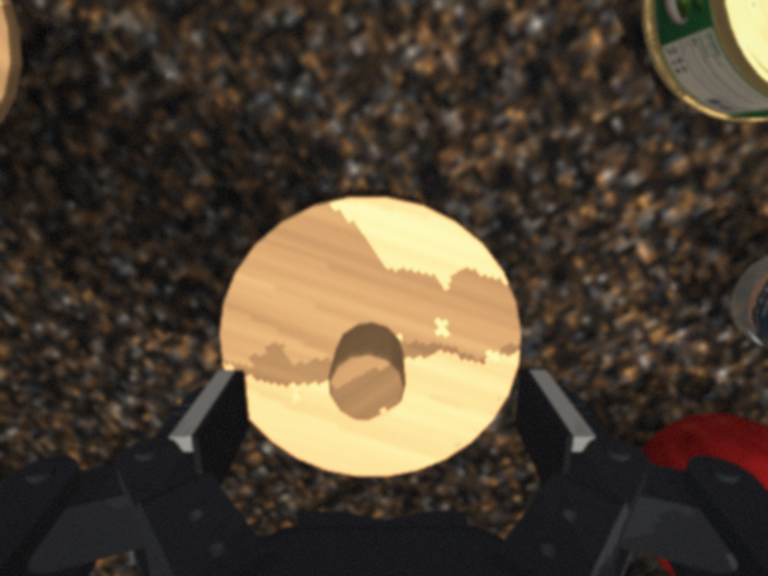

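```bash
python3 -m handwheel '1 8 0.5 -2 0 -0.011 -0.009;1 7 0.4 -1.6 0 0 0;1 1 0 -0.5 0 0 0;1 0 0 0 0 0 0'
python3 - <<'E'
from h import *
np.set_printoptions(precision=3,suppress=True)
s=ctrl.read_state()
M=rot(s['tool_rot']);print(M,'in tool',M.T@(np.array([502.5,-349.5,28])-s['eef_pos']))
E
```

```text
clock: 5.4
eef_pos: [503.7, -349.8, 28.8]
tool_rot: [-0.06, 1.568, -0.613]
force: [-0.6, -0.7, -0.4]
width: 85.6
[[ 0.002  0.525  0.851]
 [-0.002  0.851 -0.525]
 [-1.    -0.     0.003]] in tool [ 0.798 -0.425 -1.17 ]
```

```bash
python3 -m handwheel '-1 0.8 -0.4 -1.1 0 0 0;-1 0 0 0 0 0 0;-1 0 0 0 0 0 0;-1 0 0 0 0 0 0;-1 0 0 0 0 0 0;-1 0 0 0 0 0 0;-1 0 0 0 0 0 0;-1 0 0 0 0 0 0'; python3 shot.py w7
```

```text
clock: 6.2
eef_pos: [503.4, -350.7, 29.4]
tool_rot: [-0.069, 1.565, -0.621]
force: [-0.6, -1.8, 0.6]
width: 23.6
6.2 [ 503.373 -350.67    29.385] 23.620193047285298 [-0.562 -1.838  0.634] 0.0030781408745336283
[[ 0.004  0.525  0.851]
 [-0.003  0.851 -0.525]
 [-1.    -0.     0.005]]
```

View pics/w7.png

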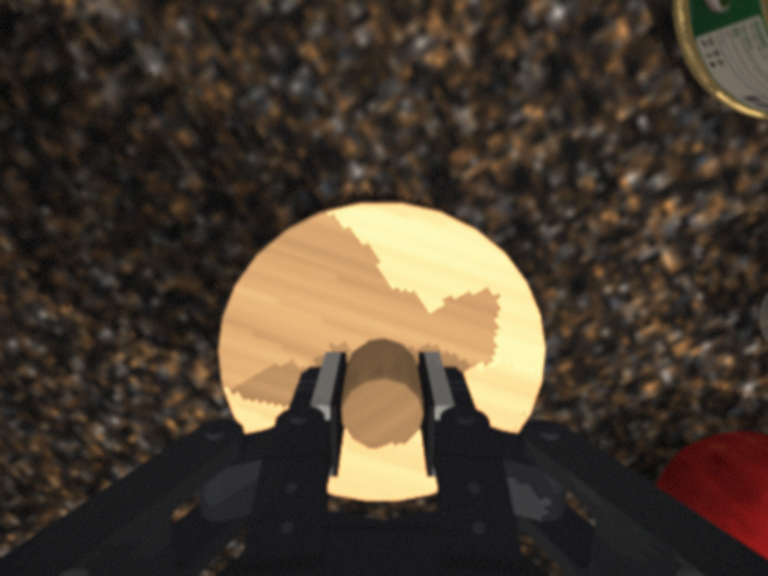

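Run:
```python
from h import *
import pickle
np.set_printoptions(precision=2,suppress=True)
p,s=pickle.load(open('w7.pkl','rb'))
A=lambda u,v:((u+.5)/1.5-.5,(v+.5)/1.5-.5)
pts=np.array([plane(p,A(*q),14)[:2] for q in((219,352),(546,352),(383,202),(383,502),(261,255),(495,250))])
r=least_squares(lambda c:np.hypot(*(pts-c).T)-59,[499,-354]);print(r.x,r.fun)
k=plane(p,A(382,413),46);print('knob',k)
M=rot(s['tool_rot']);print('in tool',M.T@(np.r_[r.x,0]-s['eef_pos']), M.T@(np.r_[k[:2],0]-s['eef_pos']))
```

```text
[ 503.67 -351.64] [-0.95 -0.53  0.47 -1.43 -0.8  -1.5 ]
knob [ 504.71 -349.46   46.  ]
in tool [29.39 -0.66  0.61] [29.39  1.75  0.34]
```

```bash
python3 -m handwheel '-1 -25 0 0 0 0 0;-1 -45 0 0 0 0 0;-1 -45 0 0 0 0 0;-1 -45 0 0 0 0 0;-1 -40 0 0 0 0 0;-1 -10 0 0 0 0 0;-1 0 0 0 0 0 0'; python3 shot.py w8
```

```text
clock: 6.95
eef_pos: [500.9, -348.7, 243.8]
tool_rot: [3.046, 1.569, 2.493]
force: [-0.7, -1.0, -1.4]
width: 24.0
6.95 [ 500.888 -348.691  243.796] 23.968453141028924 [-0.712 -0.957 -1.438] 0.012285759592054805
[[-0.002  0.525  0.851]
 [ 0.001  0.851 -0.525]
 [-1.     0.    -0.002]]
```

View pics/w8.png

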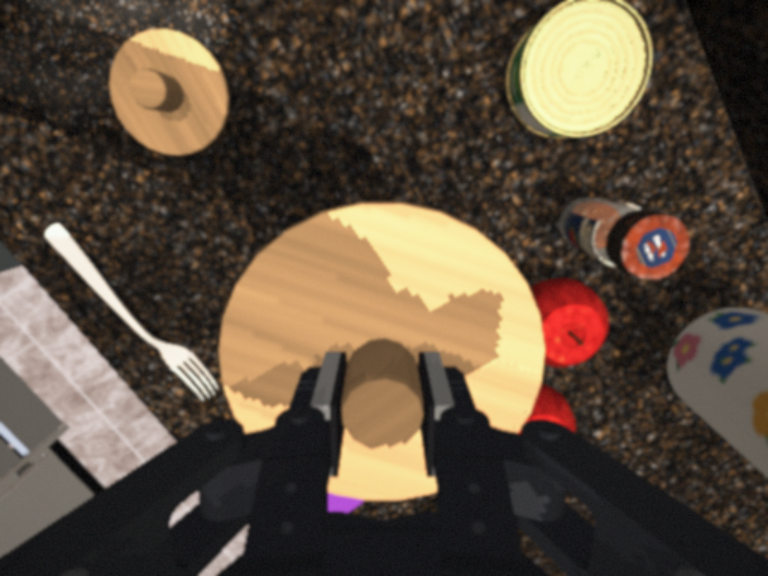

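```bash
python3 -m handwheel '-1 0 30 2 -0.05 0 0;-1 0 46 3 -0.074 0 0;-1 0 46 3 -0.074 0 0;-1 0 46 3 -0.074 0 0;-1 0 46 3 -0.074 0 0;-1 0 46 3 -0.074 0 0;-1 0 46 3 -0.074 0 0;-1 0 46 3 -0.074 0 0;-1 0 0 0 0 0 0;-1 0 0 0 0 0 0'
cat > rel.py <<'E'
from h import *
import sys
np.set_printoptions(precision=3,suppress=True)
s=ctrl.read_state();M=rot(s['tool_rot']);t=np.array([float(v) for v in sys.argv[1:4]])
print(s['clock'],s['eef_pos'],'F',s['force'],'w',s['width'],'qd',abs(s['qd']).max(),'q',s['qpos']);print(M)
d=M.T@np.array([0,0,-1.]);print('shift',M.T@(t-s['eef_pos']),'level: wy',-d[2],'wz',d[1],'jaw angle deg',np.degrees(np.arctan2(M[1,2],M[0,2])))
E
python3 rel.py 658.5 26.2 235
```

```text
clock: 8.0
eef_pos: [617.1, -7.9, 216.4]
tool_rot: [2.905, 1.528, 2.939]
force: [-1.0, -0.4, -1.0]
width: 24.2
8.0 [617.124  -7.869 216.401] F [-0.955 -0.371 -0.974] w 24.194783365663234 qd 0.056152574085070434 q [-0.241  0.65   0.36   1.605 -0.267  0.978  0.244]
[[-0.042 -0.034  0.999]
 [ 0.009  0.999  0.034]
 [-0.999  0.01  -0.041]]
shift [-20.008  32.844  41.708] level: wy -0.0411912270606305 wz -0.009937324656279547 jaw angle deg 1.9477225517711576
```

```bash
python3 -m handwheel '-1 -12 12 15 0 -0.02 -0.006;-1 -10 12 15 0 -0.02 -0.005;-1 0 9 11 0 0 0;-1 0 0 0 0 0 0;-1 0 0 0 0 0 0'; python3 rel.py 658.5 26.2 235
```

```text
clock: 8.5
eef_pos: [653.5, 21.8, 229.1]
tool_rot: [-2.929, 1.554, -2.904]
force: [0.5, -0.8, -1.1]
width: 24.5
8.5 [653.471  21.779 229.117] F [ 0.513 -0.835 -1.146] w 24.528698486703497 qd 0.01606069243525415 q [-0.288  0.679  0.371  1.507 -0.265  1.023  0.175]
[[-0.016 -0.025  1.   ]
 [-0.004  1.     0.025]
 [-1.    -0.004 -0.016]]
shift [-5.981  4.273  5.041] level: wy -0.01622177064495589 wz 0.003505560001807741 jaw angle deg 1.423621983374303
```

```bash
python3 -m handwheel '-1 6 4 5 0 -0.016 0.003;-1 10 0.5 0.5 0 0 0;-1 8 0 0 0 0 0;-1 0 0 0 0 0 0;-1 0 0 0 0 0 0'; python3 rel.py 658.5 26.2 181; python3 shot.py w9; python3 shot.py t9 top; python3 shot.py s9 scene
python3 - <<'E'
from h import *
crop(cv2.imread('pics/t9raw.png'),220,130,70,70,9,'pics/t9a.png'); crop(cv2.imread('pics/s9raw.png'),235,125,80,75,8,'pics/s9a.png')
E
```

```text
clock: 9.0
eef_pos: [655.8, 22.4, 200.4]
tool_rot: [-2.797, 1.565, -2.778]
force: [0.1, 0.1, -1.1]
width: 24.0
9.0 [655.85   22.446 200.416] F [ 0.099  0.132 -1.067] w 23.967829353887154 qd 0.013551184931727949 q [-0.283  0.706  0.36   1.54  -0.282  0.952  0.183]
[[-0.005 -0.019  1.   ]
 [-0.002  1.     0.019]
 [-1.    -0.002 -0.005]]
shift [19.395  3.738  2.819] level: wy -0.005042673141520626 wz 0.0018104068544249324 jaw angle deg 1.0949718088068177
9.0 [655.85   22.446 200.416] 23.967829353887154 [ 0.099  0.132 -1.067] 0.013551184931727949
[[-0.005 -0.019  1.   ]
 [-0.002  1.     0.019]
 [-1.    -0.002 -0.005]]
9.05 [655.74   22.484 200.383] 23.90610723088684 [-0.022  0.004 -1.028] 0.006727478987429753
[[-0.005 -0.019  1.   ]
 [-0.002  1.     0.019]
 [-1.    -0.002 -0.005]]
9.1 [656.041  22.565 200.77 ] 24.251440452801994 [-0.01   0.269 -0.475] 0.008783114000851303
[[-0.004 -0.019  1.   ]
 [-0.002  1.     0.019]
 [-1.    -0.002 -0.005]]
```

View pics/w9.png

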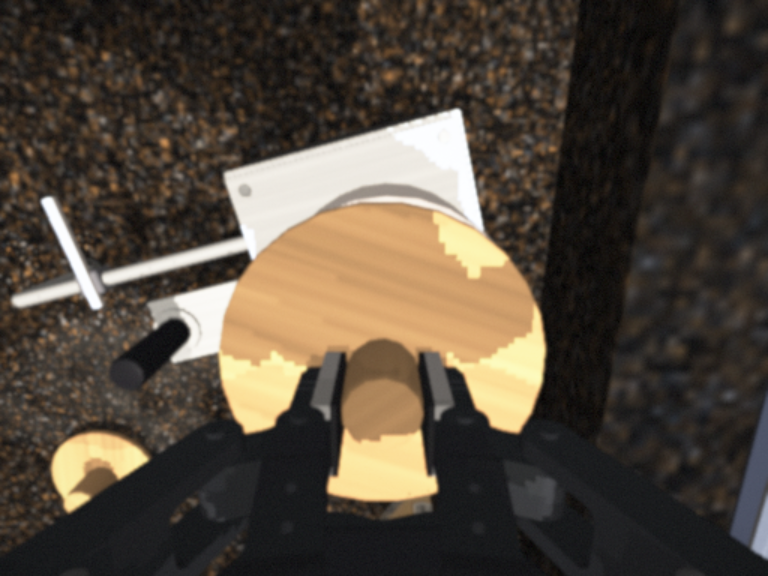

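View pics/s9a.png

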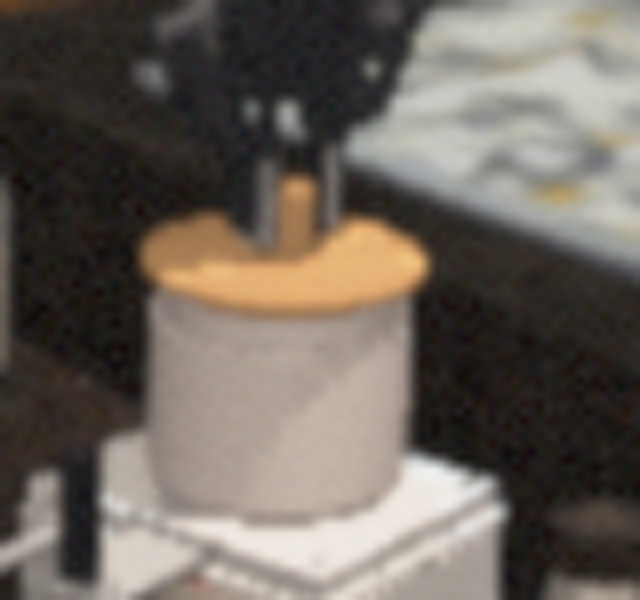

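View pics/t9a.png

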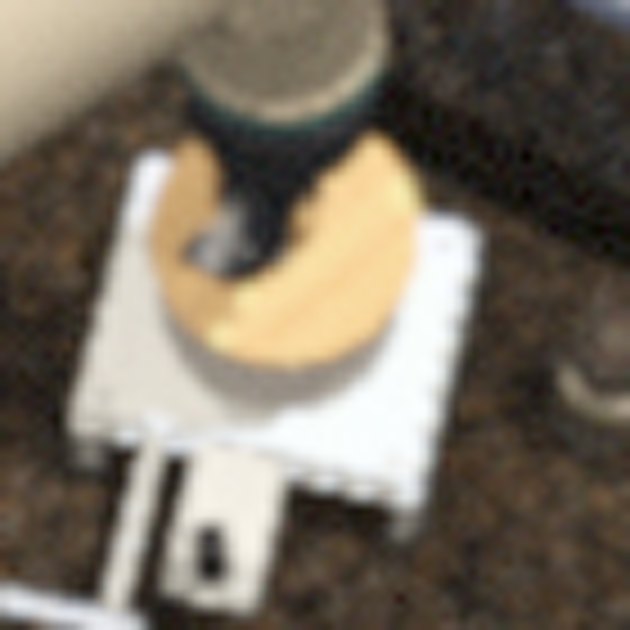

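Run:
```python
from h import *
np.set_printoptions(precision=2,suppress=True)
pt,ps=camera_params('top'),camera_params('scene')
T=lambda u,v:((u+.5)/5-.5+200,(v+.5)/5-.5+130); S=lambda u,v:((u+.5)/4-.5+200,(v+.5)/4-.5+140)
T9=lambda u,v:((u+.5)/9-.5+220,(v+.5)/9-.5+130); S9=lambda u,v:((u+.5)/8-.5+235,(v+.5)/8-.5+125)
print('rim',plane(pt,T(256,138),160),plane(ps,S(280,98),160))
print('lid',plane(pt,T9(285,232),185),plane(ps,S9(285,259),182))
p=ps
# scene lateral: columns
for P in([656,22.5,182],[656,22.5,160],[658.5,26.2,160],[654,18,160]): print(P,proj(ps,P),proj(pt,P))
```

```text
rim [655.3   22.14 160.  ] [653.58  18.24 160.  ]
lid [654.58  19.81 185.  ] [660.3   24.99 182.  ]
[656, 22.5, 182] [[269.63 157.38]] [[250.79 154.99]]
[656, 22.5, 160] [[269.41 163.62]] [[250.81 157.01]]
[658.5, 26.2, 160] [[269.32 163.15]] [[250.29 156.06]]
[654, 18, 160] [[269.77 164.12]] [[251.57 157.95]]
```

Run:
```python
from h import *
import pickle
p,s=pickle.load(open('w9.pkl','rb'))
A=lambda u,v:((u+.5)/1.5-.5,(v+.5)/1.5-.5)
crop(cv2.imread('pics/w9raw.png'),0,110,180,150,4.4,'pics/w9a.png')
```

```text
(no output)
```

View pics/w9a.png

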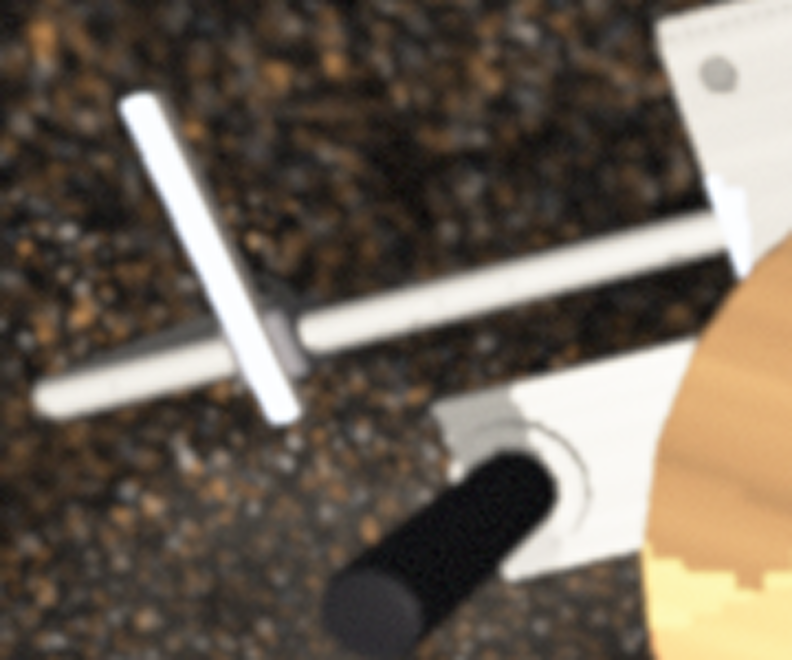

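Run:
```python
from h import *
import pickle
np.set_printoptions(precision=2,suppress=True)
p,s=pickle.load(open('w9.pkl','rb'))
A=lambda u,v:((u+.5)/4.4-.5,(v+.5)/4.4-.5+110)
top=plane(p,A(372,613),137);foot=plane(p,A(520,487),81);tip=plane(p,A(282,415),87);far=plane(p,A(138,97),87)
r1=plane(p,A(735,230),85);r2=plane(p,A(40,400),85)
a=lambda d:np.degrees(np.arctan2(d[1],d[0]))
print(top,foot,tip,far,'bar',a(far-tip)-90,'rail',a(r1-r2))
for y in(15,15.7):
  e=np.array([np.cos(np.radians(y)),np.sin(np.radians(y))]);print(y,'rim from top,foot',top[:2]+130*e,foot[:2]+130*e,'mark-post',(tip-foot)[:2]@e,(tip-top)[:2]@e, (far-foot)[:2]@e)
```

```text
[535.43  -7.62 137.  ] [535.02  -8.59  81.  ] [493.63   8.09  87.  ] [477.93  68.46  87.  ] bar 14.581358006556513 rail 14.873699403096161
15 rim from top,foot [661.    26.02] [660.59  25.06] mark-post -35.665560693444135 -36.30777305016653 -35.209812641907874
15.7 rim from top,foot [660.58  27.56] [660.17  26.59] mark-post -35.335188513978295 -35.98746370460778 -34.117462953125994
```

```bash
python3 -m handwheel '-1 2 3.5 2.6 0 -0.005 0.002;-1 3 0 0 0 0 0;-1 3 0 0 0 0 0;-1 0 0 0 0 0 0'; python3 rel.py 658.3 25.8 181.4
```

```text
clock: 9.55
eef_pos: [659.7, 27.1, 193.4]
tool_rot: [0.246, 1.567, 0.266]
force: [0.0, 0.5, -1.3]
width: 24.3
9.55 [659.748  27.057 193.385] F [ 0.011  0.492 -1.278] w 24.25587107921659 qd 0.0032945091490363615 q [-0.286  0.715  0.355  1.544 -0.289  0.932  0.182]
[[ 0.004 -0.02   1.   ]
 [ 0.001  1.     0.02 ]
 [-1.     0.001  0.004]]
shift [11.978 -1.238 -1.518] level: wy 0.0037000711703472078 wz -0.0009288061763037068 jaw angle deg 1.154902801247342
```

```bash
python3 -m handwheel '-1 4 -1 -1.4 0 0.003 -0.001;-1 4 0 0 0 0 0;-1 2 0 0 0 0 0;-1 0 0 0 0 0 0'; python3 rel.py 658.3 25.8 181.4
```

```text
clock: 9.95
eef_pos: [658.1, 25.8, 182.3]
tool_rot: [-1.808, 1.57, -1.788]
force: [-0.6, 0.0, -1.6]
width: 23.9
9.95 [658.076  25.789 182.258] F [-0.585  0.038 -1.552] w 23.934206729810132 qd 0.002119706128513466 q [-0.282  0.726  0.351  1.555 -0.293  0.913  0.187]
[[-0.   -0.02  1.  ]
 [-0.    1.    0.02]
 [-1.   -0.   -0.  ]]
shift [0.858 0.007 0.224] level: wy -8.52738024257893e-05 wz 0.00035234714248868343 jaw angle deg 1.1493699781503284
```

```bash
python3 -m handwheel '-1 1 0 0 0 0 0;-1 0.5 0 0 0 0 0;-1 0 0 0 0 0 0'; python3 shot.py s10 scene;python3 -c "
from h import *
crop(cv2.imread('pics/s10raw.png'),235,125,80,75,8,'pics/s10a.png')"
```

```text
clock: 10.25
eef_pos: [658.2, 25.7, 181.5]
tool_rot: [-0.229, 1.57, -0.209]
force: [0.6, -0.3, -1.2]
width: 24.3
10.25 [658.249  25.696 181.467] 24.289611875947166 [ 0.568 -0.292 -1.2  ] 0.0028286423542967305
[[ 0.001 -0.02   1.   ]
 [-0.     1.     0.02 ]
 [-1.    -0.     0.001]]
```

View pics/s10a.png

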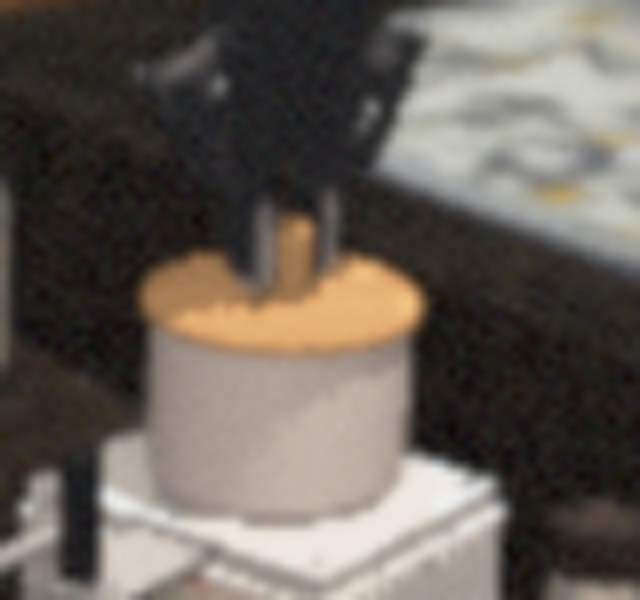

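```bash
python3 -m handwheel '-1 1 0 0 0 0 0;-1 0 0 0 0 0 0'; python3 -m handwheel '1 0 0 0 0 0 0;1 0 0 0 0 0 0;1 0 0 0 0 0 0;1 0 0 0 0 0 0;1 0 0 0 0 0 0'; python3 shot.py w11
```

```text
clock: 10.5
eef_pos: [658.4, 25.7, 181.5]
tool_rot: [0.115, 1.569, 0.135]
force: [0.0, 0.3, -1.5]
width: 23.9
clock: 11.0
eef_pos: [658.9, 25.7, 181.1]
tool_rot: [-0.078, 1.569, -0.058]
force: [-0.0, -0.5, -0.4]
width: 85.3
11.0 [658.875  25.661 181.091] 85.31819990577357 [-0.004 -0.464 -0.388] 0.0019136986829594376
[[ 0.002 -0.02   1.   ]
 [-0.     1.     0.02 ]
 [-1.    -0.     0.002]]
```

View pics/w11.png

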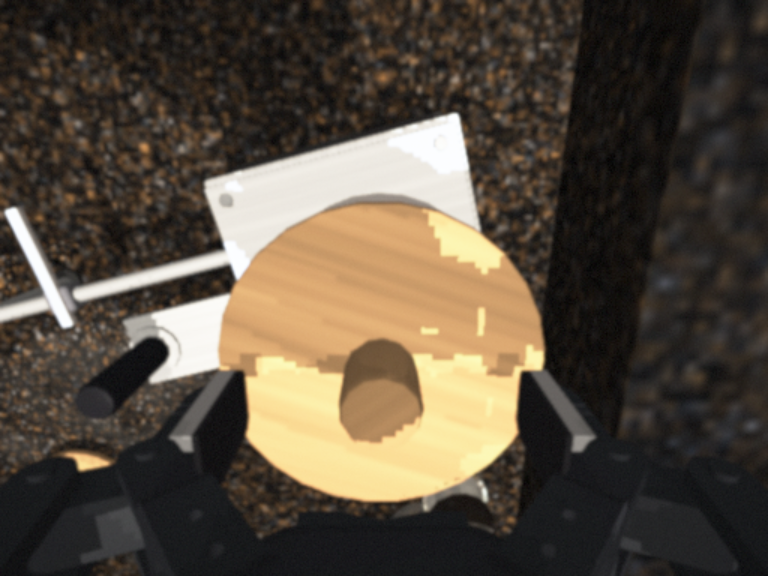

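```bash
python3 -m handwheel '1 -15 0 0 0 0 0;1 -30 0 0 0 0 0;1 -30 0 0 0 0 0;1 -5 0 -20 0 0 0;1 0 0 -30 0 0 0;1 0 -10 -30 0 0 0;1 0 -10 -20 0 0 0;1 0 0 0 0 0 0;1 0 0 0 0 0 0'; python3 shot.py w12;python3 shot.py s12 scene;python3 shot.py t12 top;python3 -c "
from h import *
crop(cv2.imread('pics/s12raw.png'),235,125,80,75,8,'pics/s12a.png')
crop(cv2.imread('pics/t12raw.png'),220,130,70,70,8,'pics/t12a.png')"
```

```text
clock: 11.95
eef_pos: [558.9, 2.9, 272.9]
tool_rot: [0.063, 1.558, 0.083]
force: [-0.2, 0.7, 0.7]
width: 85.4
11.95 [558.884   2.925 272.891] 85.4165534856529 [-0.16   0.734  0.743] 0.0255845815159522
[[ 0.013 -0.02   1.   ]
 [ 0.001  1.     0.02 ]
 [-1.     0.001  0.013]]
12.0 [558.97    2.699 272.858] 85.22038295216075 [ 0.242  0.203 -0.462] 0.020519334474036102
[[ 0.013 -0.02   1.   ]
 [ 0.001  1.     0.02 ]
 [-1.     0.     0.013]]
12.05 [559.239   2.895 272.416] 85.19943828671721 [1.203 0.148 0.291] 0.017873841970942633
[[ 0.012 -0.02   1.   ]
 [ 0.001  1.     0.02 ]
 [-1.     0.     0.012]]
```

View pics/w12.png

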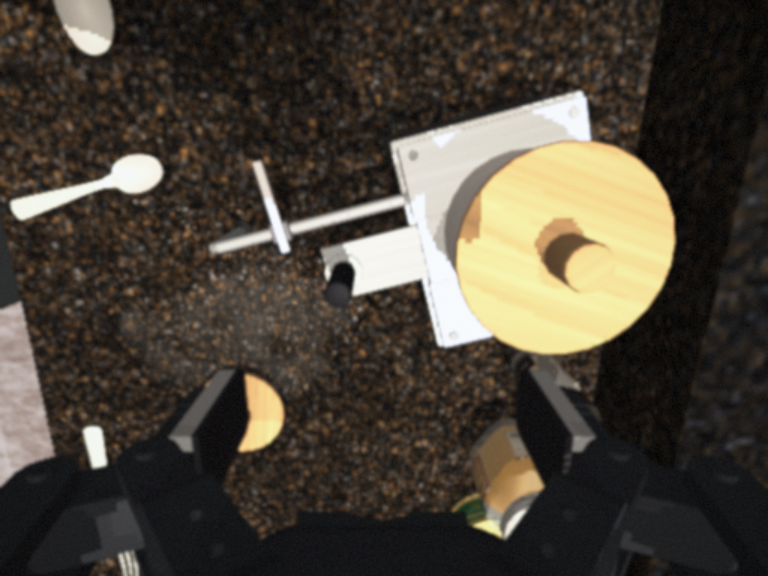

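View pics/s12a.png

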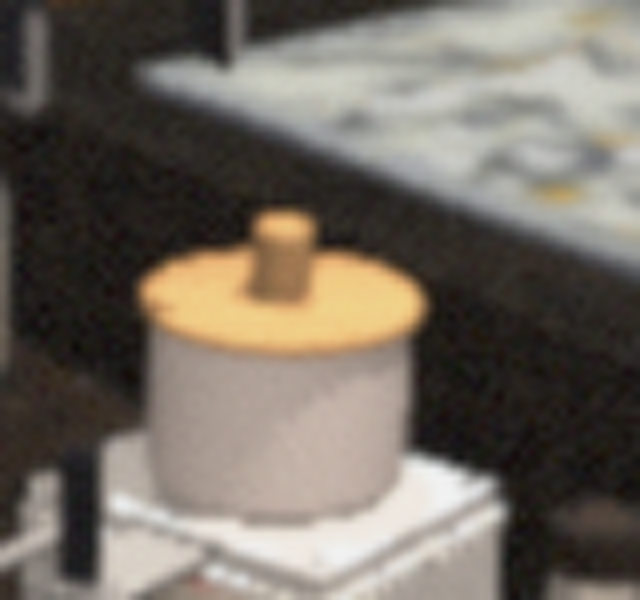

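View pics/t12a.png

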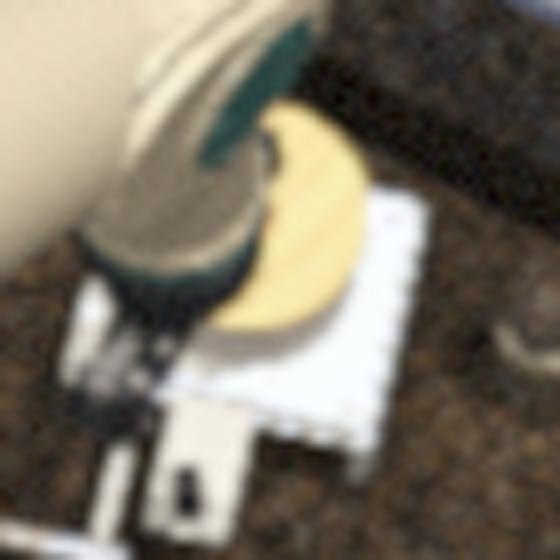

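```bash
python3 -m handwheel '0.2 20 -5 -12 -0.12 0 0;0.2 30 -5 -10 -0.12 0 0;0.2 30 0 0 -0.02 0 0;0.2 15 0 0 0 0 0;0.2 0 0 0 0 0 0;0.2 0 0 0 0 0 0'; python3 rel.py 535.2 -8.2 106;  python3 shot.py w13
```

```text
clock: 12.7
eef_pos: [545.5, -6.5, 173.3]
tool_rot: [-0.26, 1.554, 0.036]
force: [0.1, -0.2, 0.4]
width: 51.2
12.7 [545.473  -6.528 173.349] F [ 0.075 -0.154  0.423] w 51.19485753884951 qd 0.022319993474376597 q [-0.223  0.574  0.276  1.9   -0.239  0.681  0.49 ]
[[ 0.017 -0.291  0.956]
 [ 0.001  0.957  0.291]
 [-1.    -0.004  0.016]]
shift [ 67.164   1.688 -11.42 ] level: wy 0.016433712000363365 wz 0.004370706521820061 jaw angle deg 16.943743704933187
12.7 [545.473  -6.528 173.349] 51.19485753884951 [ 0.075 -0.154  0.423] 0.022319993474376597
[[ 0.017 -0.291  0.956]
 [ 0.001  0.957  0.291]
 [-1.    -0.004  0.016]]
```

View pics/w13.png

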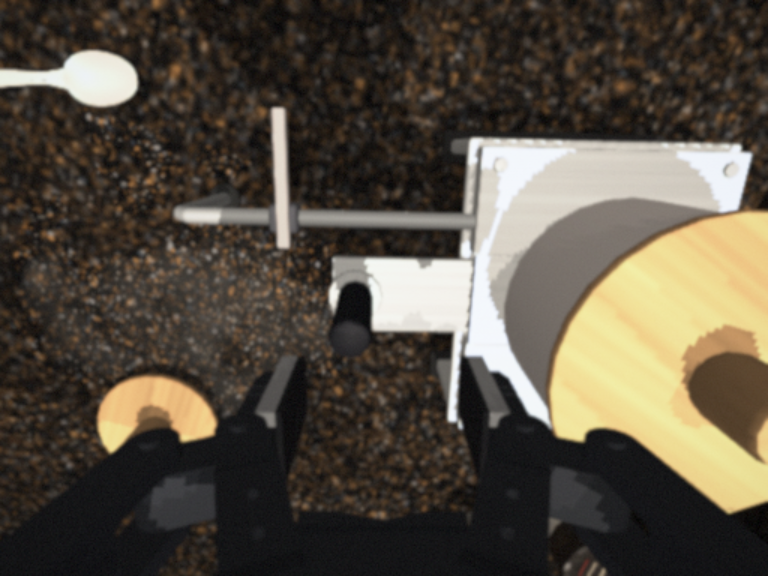

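Run:
```python
from h import *
import pickle
np.set_printoptions(precision=2,suppress=True)
crop(cv2.imread('pics/w13raw.png'),150,60,160,180,3.3,'pics/w13a.png')
p,s=pickle.load(open('w13.pkl','rb'))
A=lambda u,v:((u+.5)/1.5-.5,(v+.5)/1.5-.5)
top=plane(p,A(351,335),137);foot=plane(p,A(356,297),81);tip=plane(p,A(284,247),87);far=plane(p,A(279,108),87)
r1=plane(p,A(473,222),85);r2=plane(p,A(185,214),85)
a=lambda d:np.degrees(np.arctan2(d[1],d[0]))
M=rot(s['tool_rot'])
print(top,foot,tip,far,'bar',a(far-tip)-90,'rail',a(r1-r2))
for y in(15,15.5,16):
  e=np.array([np.cos(np.radians(y)),np.sin(np.radians(y))]);print(y,'mark-post',(tip-foot)[:2]@e,(tip-top)[:2]@e, (far-foot)[:2]@e)
print(M.T@(np.r_[top[:2],106]-s['eef_pos']))
```

```text
[533.96  -6.55 137.  ] [534.52  -8.94  81.  ] [493.73   7.6   87.  ] [477.23  68.18  87.  ] bar 15.244197552987927 rail 15.207931698329388
15 mark-post -35.11591742027133 -35.189038756703596 -35.38351556403928
15.5 mark-post -34.883022158994535 -34.97757568084982 -34.60270714768932
16 mark-post -34.647470420525224 -34.763448927186744 -33.81926360122025
[ 67.14   3.63 -12.13]
```

View pics/w13a.png

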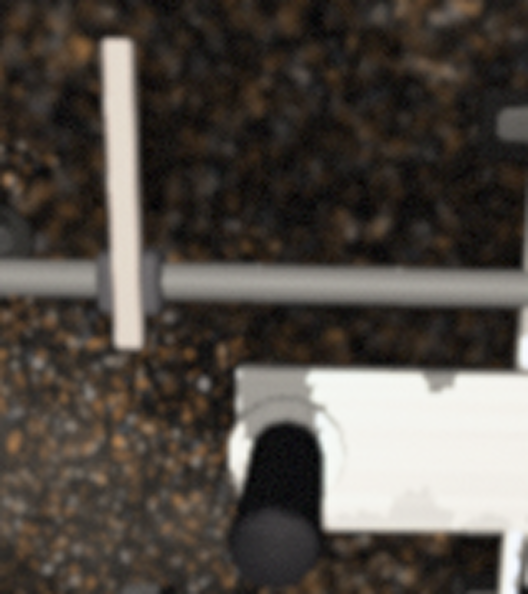

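```bash
python3 -m handwheel '0.2 2 2 -7 0.03 0.016 0.004;0.2 8 0.5 -5 0 0 0;0.2 0 0 0 0 0 0;0.2 0 0 0 0 0 0'; python3 rel.py 534.3 -8 106;  python3 shot.py w14
```

```text
clock: 13.15
eef_pos: [534.3, -7.0, 165.0]
tool_rot: [-0.237, 1.567, 0.027]
force: [0.6, -0.3, 0.6]
width: 51.3
13.15 [534.301  -7.027 164.979] F [ 0.642 -0.274  0.558] w 51.277596688057415 qd 0.016601834553988195 q [-0.227  0.58   0.282  1.926 -0.249  0.666  0.471]
[[ 0.004 -0.261  0.965]
 [ 0.     0.965  0.261]
 [-1.    -0.001  0.004]]
shift [58.979 -0.881 -0.495] level: wy 0.00407079993646442 wz 0.0009841515666462186 jaw angle deg 15.11748289193285
13.15 [534.301  -7.027 164.979] 51.277596688057415 [ 0.642 -0.274  0.558] 0.016601834553988195
[[ 0.004 -0.261  0.965]
 [ 0.     0.965  0.261]
 [-1.    -0.001  0.004]]
```

View pics/w14.png

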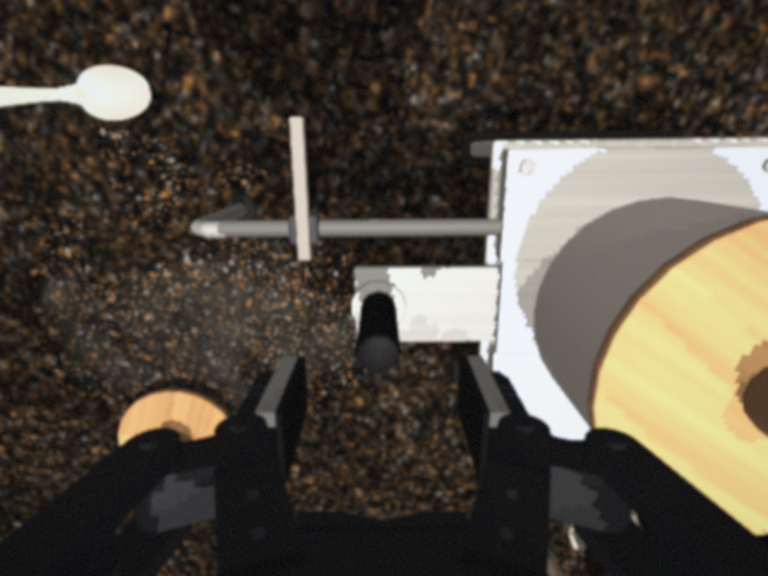

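```bash
python3 -m handwheel '0.2 20 -0.5 0 0 0.004 0;0.2 20 0 0 0 0 0;0.2 15 0 0 0 0 0;0.2 2 0 0 0 0 0;0.2 0 0 0 0 0 0'; python3 rel.py 534.3 -8 106;  python3 shot.py w15
```

```text
clock: 13.7
eef_pos: [536.8, -7.4, 108.3]
tool_rot: [-0.351, 1.565, -0.086]
force: [-0.2, 0.2, 0.1]
width: 51.5
13.7 [536.776  -7.437 108.349] F [-0.213  0.178  0.112] w 51.48779512701894 qd 0.0029164029844249394 q [-0.195  0.669  0.237  1.96  -0.287  0.539  0.504]
[[ 0.005 -0.261  0.965]
 [-0.     0.965  0.261]
 [-1.    -0.002  0.005]]
shift [ 2.336  0.107 -2.549] level: wy 0.005087791037458045 wz 0.0018606390215414326 jaw angle deg 15.133181646781836
13.7 [536.776  -7.437 108.349] 51.48779512701894 [-0.213  0.178  0.112] 0.0029164029844249394
[[ 0.005 -0.261  0.965]
 [-0.     0.965  0.261]
 [-1.    -0.002  0.005]]
```

View pics/w15.png

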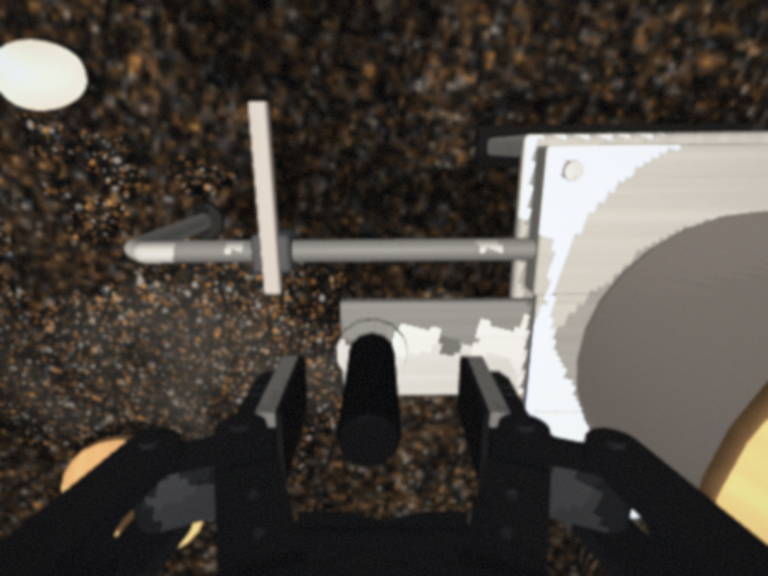

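```bash
python3 -m handwheel '0.2 1 0 -2.3 0 0.005 0.002;-1 0 0 0 0 0 0;-1 0 0 0 0 0 0;-1 0 0 0 0 0 0;-1 0 0 0 0 0 0;-1 0 0 0 0 0 0'; python3 rel.py 500.5 -17.2 106;  python3 shot.py w16
python3 - <<'E'
from h import *
import pickle
np.set_printoptions(precision=2,suppress=True)
p,s=pickle.load(open('w15.pkl','rb'))
A=lambda u,v:((u+.5)/1.5-.5,(v+.5)/1.5-.5)
tip=plane(p,A(272,293),87);far=plane(p,A(258,101),87);print(tip,far)
E
```

```text
clock: 14.35
eef_pos: [533.2, -8.8, 109.7]
tool_rot: [2.849, 1.57, 3.113]
force: [-0.3, 0.0, -2.8]
width: 16.4
14.35 [533.176  -8.763 109.743] F [-0.298  0.027 -2.799] w 16.396077824017375 qd 0.0030578793396776925 q [-0.193  0.666  0.239  1.963 -0.285  0.546  0.505]
[[-0.001 -0.261  0.965]
 [ 0.     0.965  0.261]
 [-1.     0.    -0.001]]
shift [  3.773   0.376 -33.743] level: wy -0.0008964290560489752 wz -0.00026959967953432695 jaw angle deg 15.116796242657657
14.35 [533.176  -8.763 109.743] 16.396077824017375 [-0.298  0.027 -2.799] 0.0030578793396776925
[[-0.001 -0.261  0.965]
 [ 0.     0.965  0.261]
 [-1.     0.    -0.001]]
[493.38   7.49  87.  ] [477.13  68.24  87.  ]
```

View pics/w16.png

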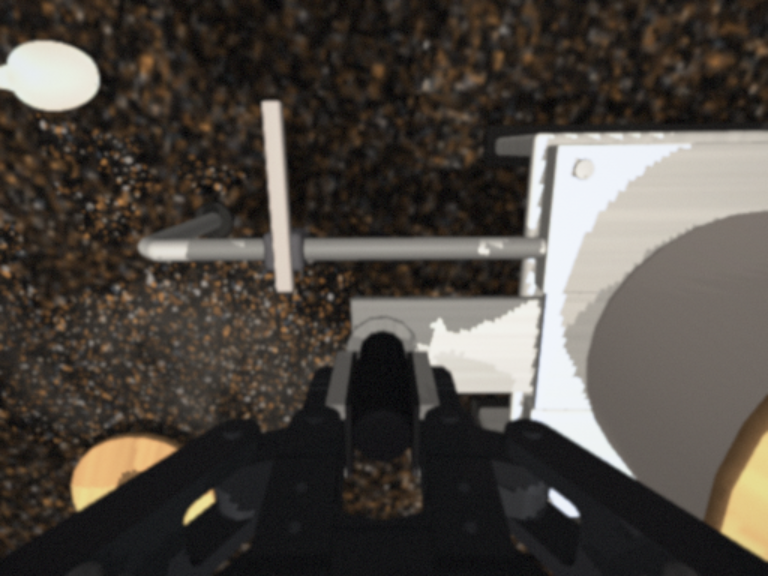

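```bash
python3 -m handwheel '-1 0 0 -5 0 0 0;-1 0 0 -7 0 0 0;-1 0 0 -7 0 0 0;-1 0 0 -6 0 0 0;-1 0 0 -3 0 0 0;-1 0 0 0 0 0 0'; python3 rel.py 500.5 -17.7 109.5;  python3 shot.py w17
```

```text
clock: 15.0
eef_pos: [508.7, -15.6, 109.7]
tool_rot: [-0.239, 1.563, 0.027]
force: [5.6, 0.5, -6.8]
width: 16.4
15.0 [508.688 -15.567 109.737] F [ 5.573  0.543 -6.757] w 16.357598137668038 qd 0.006051562572326408 q [-0.177  0.638  0.227  2.036 -0.29   0.489  0.528]
[[ 0.008 -0.262  0.965]
 [ 0.     0.965  0.262]
 [-1.    -0.002  0.008]]
shift [ 0.17   0.089 -8.463] level: wy 0.007916985917779562 wz 0.0019280846183234168 jaw angle deg 15.207687257674928
15.0 [508.688 -15.567 109.737] 16.357598137668038 [ 5.573  0.543 -6.757] 0.006051562572326408
[[ 0.008 -0.262  0.965]
 [ 0.     0.965  0.262]
 [-1.    -0.002  0.008]]
```

View pics/w17.png

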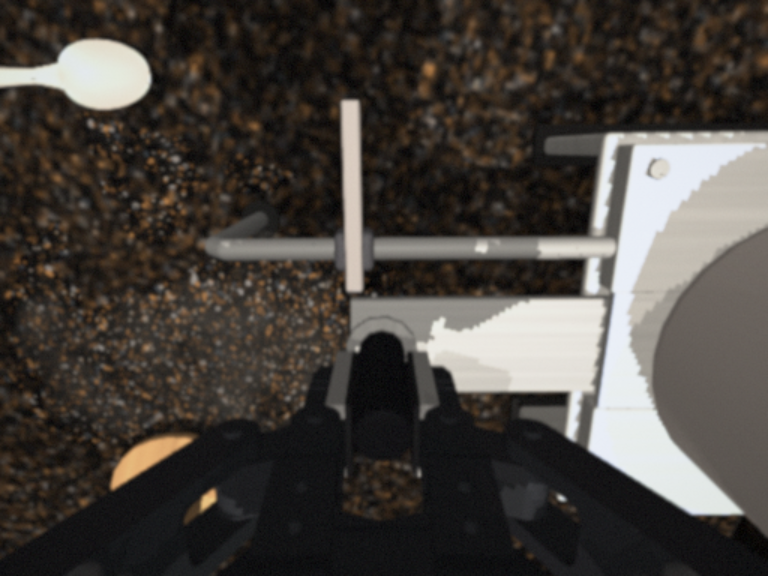

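```bash
python3 -m handwheel '-1 0 0 -4 0 0.004 0.001;-1 0 0 -3.5 0 0 0;-1 0 0 -1.5 0 0 0;-1 0 0 0 0 0 0;-1 0 0 0 0 0 0;-1 0 0 0 0 0 0'; python3 rel.py 500.2 -17.7 109.5;  python3 shot.py w18; python3 -c "
from h import *
crop(cv2.imread('pics/w18raw.png'),180,60,160,130,5,'pics/w18a.png')"
```

```text
clock: 15.65
eef_pos: [503.3, -17.0, 109.7]
tool_rot: [-0.214, 1.561, 0.052]
force: [5.2, 0.6, -6.7]
width: 16.9
15.65 [503.278 -17.046 109.703] F [ 5.191  0.649 -6.674] w 16.90974049940792 qd 0.003746597505757776 q [-0.173  0.632  0.224  2.051 -0.291  0.477  0.534]
[[ 0.01  -0.263  0.965]
 [ 0.001  0.965  0.263]
 [-1.    -0.002  0.01 ]]
shift [ 0.172  0.179 -3.144] level: wy 0.00954534473031543 wz 0.002075901075903247 jaw angle deg 15.257824142768971
15.65 [503.278 -17.046 109.703] 16.90974049940792 [ 5.191  0.649 -6.674] 0.003746597505757776
[[ 0.01  -0.263  0.965]
 [ 0.001  0.965  0.263]
 [-1.    -0.002  0.01 ]]
```

View pics/w18a.png

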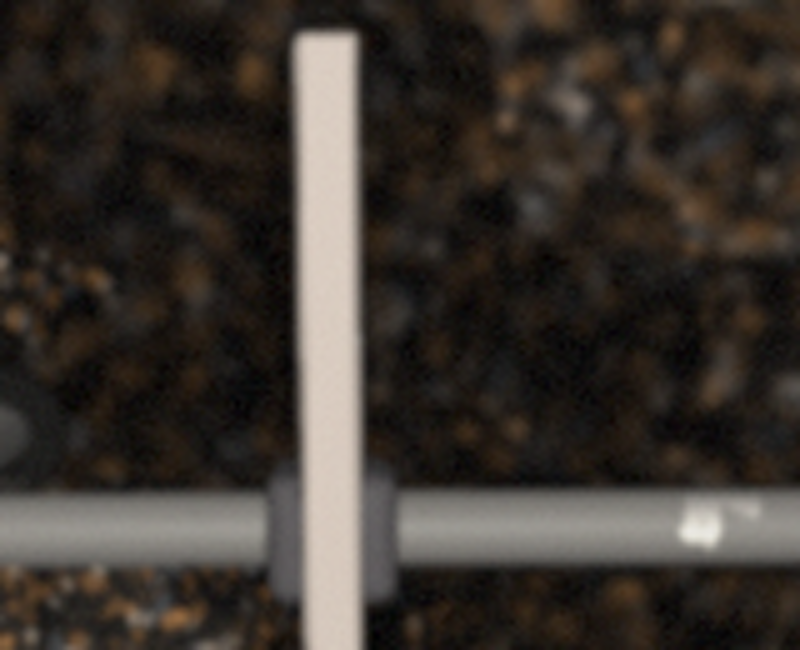

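```bash
python3 -m handwheel '-1 0 0 -2 0 0.006 0.001;-1 0 0 -1.5 0 0 0;-1 0 0 -1.2 0 0 0;-1 0 0 -0.5 0 0 0'; python3 rel.py 500.2 -17.7 109.5;  python3 shot.py w19;python3 shot.py w20; python3 -c "
from h import *
crop(cv2.imread('pics/w20raw.png'),180,140,160,130,5,'pics/w20a.png')"
```

```text
clock: 16.1
eef_pos: [501.4, -17.6, 109.7]
tool_rot: [-0.248, 1.562, 0.019]
force: [4.7, 0.8, -6.2]
width: 16.2
16.1 [501.417 -17.592 109.687] F [ 4.667  0.775 -6.23 ] w 16.248966264779252 qd 0.014957286461974393 q [-0.172  0.631  0.223  2.055 -0.29   0.475  0.535]
[[ 0.009 -0.264  0.965]
 [ 0.     0.965  0.264]
 [-1.    -0.002  0.009]]
shift [ 0.176  0.217 -1.204] level: wy 0.008804998016328447 wz 0.0022275590576465998 jaw angle deg 15.298033607201557
16.1 [501.417 -17.592 109.687] 16.248966264779252 [ 4.667  0.775 -6.23 ] 0.014957286461974393
[[ 0.009 -0.264  0.965]
 [ 0.     0.965  0.264]
 [-1.    -0.002  0.009]]
16.15 [501.482 -17.576 109.707] 16.31309196461074 [ 6.072  0.903 -6.787] 0.0039217599918137695
[[ 0.009 -0.264  0.965]
 [ 0.     0.965  0.264]
 [-1.    -0.002  0.009]]
```

View pics/w20a.png

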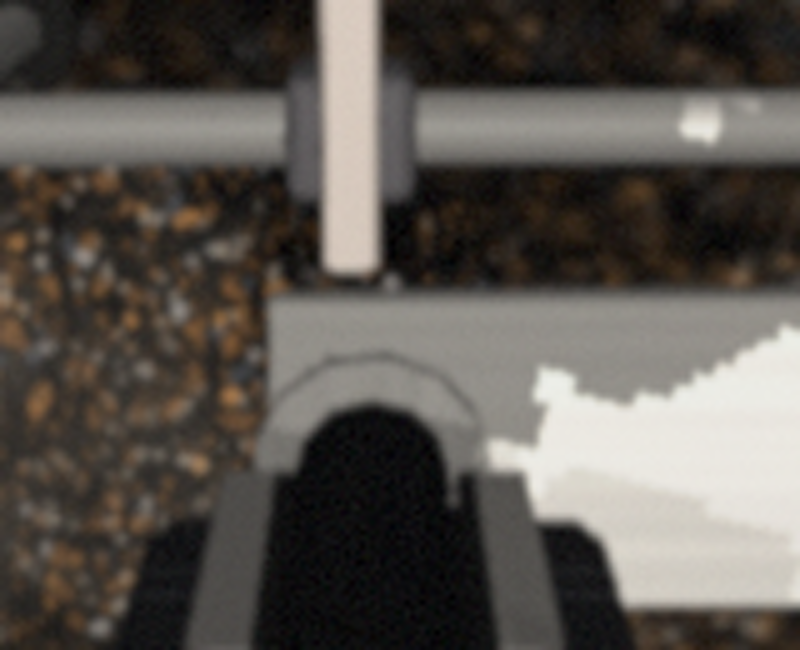

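```bash
python3 -m handwheel '-1 0 0 -2 0 0.006 0.001;-1 0 0 -1.8 0 0.003 0;-1 0 0 -0.8 0 0 0'; python3 rel.py 499.5 -18.1 109.5;  python3 shot.py w21;python3 shot.py w22; python3 shot.py s22 scene; python3 -c "
from h import *
crop(cv2.imread('pics/w22raw.png'),180,140,160,130,5,'pics/w22a.png')"
```

```text
clock: 16.5
eef_pos: [500.0, -18.0, 109.7]
tool_rot: [-0.44, 1.565, -0.172]
force: [5.6, 1.0, -7.2]
width: 16.4
16.5 [499.967 -18.002 109.716] F [ 5.609  0.971 -7.201] w 16.431596133645343 qd 0.02298066485616489 q [-0.173  0.631  0.225  2.056 -0.288  0.478  0.534]
[[ 0.005 -0.264  0.964]
 [-0.001  0.964  0.264]
 [-1.    -0.002  0.005]]
shift [ 0.213  0.029 -0.478] level: wy 0.005011601361215423 wz 0.0023564884845113376 jaw angle deg 15.31514970155268
16.5 [499.967 -18.002 109.716] 16.431596133645343 [ 5.609  0.971 -7.201] 0.02298066485616489
[[ 0.005 -0.264  0.964]
 [-0.001  0.964  0.264]
 [-1.    -0.002  0.005]]
16.55 [500.002 -17.966 109.727] 16.314973649937208 [ 5.48   0.368 -7.874] 0.0024202511442401224
[[ 0.006 -0.264  0.964]
 [-0.001  0.964  0.264]
 [-1.    -0.002  0.005]]
16.6 [500.006 -17.996 109.719] 16.66002757383419 [ 5.26   1.715 -8.125] 0.002067604542887949
[[ 0.006 -0.264  0.964]
 [-0.001  0.964  0.264]
 [-1.    -0.002  0.005]]
```

View pics/w22a.png

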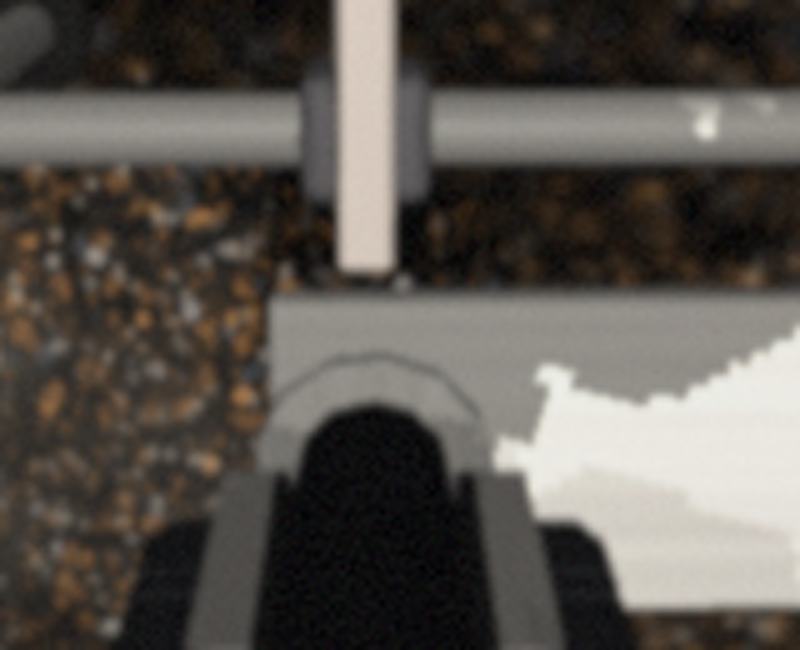

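View pics/s22.png

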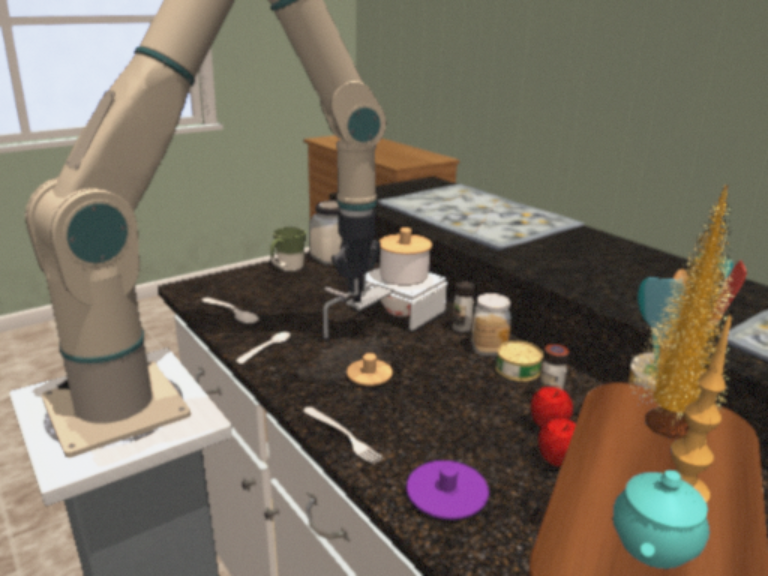

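```bash
for i in 1 2 3 4 5 6; do python3 shot.py s23 scene | head -1; done; python3 -c "
from h import *
crop(cv2.imread('pics/s23raw.png'),235,125,80,75,8,'pics/s23a.png')"
```

```text
16.65 [500.009 -17.983 109.742] 16.474654254597873 [ 6.64   1.065 -7.345] 0.0013672316694489123
16.7 [500.009 -18.    109.728] 16.496588828240697 [ 5.836  0.811 -8.352] 0.002238215096719072
16.75 [499.983 -17.947 109.707] 16.593075945817617 [ 6.31   2.449 -7.82 ] 0.001745166081611242
16.8 [500.    -17.995 109.731] 16.5173726269358 [ 5.94   1.902 -8.503] 0.001595634207209802
16.85 [500.01  -17.961 109.709] 16.19393844442542 [ 6.124  0.477 -8.388] 0.002063724979989881
16.9 [499.99  -17.996 109.689] 16.64317964270679 [ 5.917  1.485 -8.105] 0.0018654843273234153
```

View pics/s23a.png

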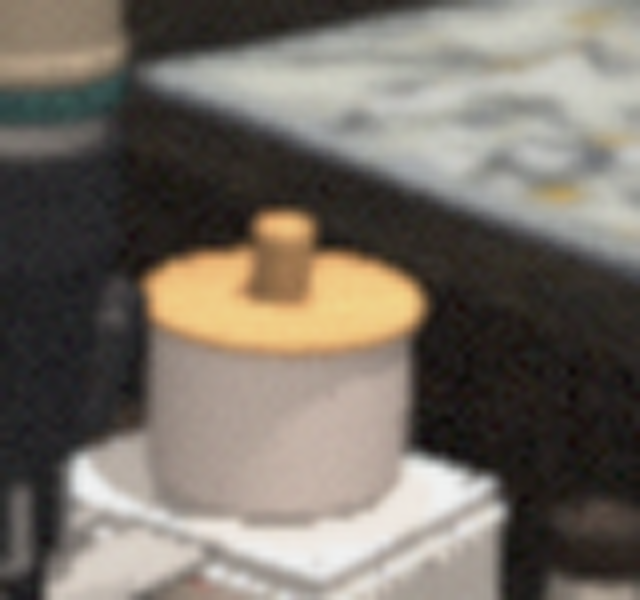

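The lid is seated and level, and the gate is steady at the pointer. I'm handing it in.

```bash
python3 -c "
from cell import ctrl
print(ctrl.finish_job()); s=ctrl.read_state(); print(s['clock'],s['eef_pos'],s['width'])"
```

```text
the job is handed in; nothing more can be done
None
the job is handed in; nothing more can be done
```

I put the larger lid on the canister and let go of it. Then I gripped the gate's post, pulled it about 34 mm out to the pointer, and handed the job in at about 16.9 s, still holding it. No verdict was reported.

- **Lid:** the scene picture after release, and the one just before handing in, showed it level and flush on the rim. I judged this from the pictures and from the lowering height, which came within about 0.5 mm of fully down; I felt no clear contact force.
- **Gate:** the last wrist picture put the post about 0.5 mm from the pointer. Over the last 0.3 s the tool stayed within 0.1 mm, with the fingers closed on the post and a pull of about 6 N from the spring.
- **Bystanders:** I touched none of them, and they looked undisturbed in the last scene picture.
- **Disagreement:** the fixed cameras put the lid and rim 4–9 mm away from where the wrist camera did. I went with the wrist camera, because it agreed with the actual grasp of the lid to within about 1 mm.

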